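Build up a cooled laser mount on its heat sink

ROBOT

A 6-joint arm with a two-finger parallel gripper is mounted at the origin on a cart in front of the work surface, level with it; the furniture and walls round the work are solid. World frame = base frame: x ahead of the robot, y to its left, z up, the work surface at z = 0. Lengths are in m, angles in degrees, forces in N, time in s.
With the tool pointing down it reaches from about 0.3 to 0.75 m from the base axis. Payload 8.5 kg.
Tool frame: the origin (TCP) lies between the finger pads; the fingertips stand 17 mm ahead of it and the grasp point (between the pads) lies 2 mm behind it; z points along the fingers, y is the direction in which the jaws open and shut (so a half turn about z gives the same grasp; the last joint's range is limited). The gripper opens to 85 mm and grips with 20 to 120 N. Pads are 22 mm wide; open, the fingers measure 114 mm over their backs; the gripper's body (76 mm by 85 mm) begins 54 mm behind the grasp point. The pads swing forward as they close: fully open they stand 13 mm farther back than shut.
Start: joints at [-84.872, 21.807, 74.336, -0, 83.858, -12.336], TCP at [0.165, -0.525, 0.248] pointing down, gripper open.
Joint ranges: [-178.18, 178.18], [-50.72, 133.34], [12.68, 142.11], [-81.47, 261.47], [9.98, 163.14], [-165.26, 165.26]. Speed limits (degrees/s): [136.94, 136.94, 180, 180, 180, 180].

INTERFACE

Orientations are given as a 3x3 rotation matrix whose columns are the frame's x, y, z axes.
In Python, from rig import readout, eyes, env gives the robot as it stands.
- The arm moves only by the tool arm_command, never from a script. Its argument "rows" is text: rows parted by semicolons, each of 7 numbers parted by spaces: the closure, from 0 (fully open) to 1 (shut), then the shift along the tool's x, y, z in mm, then the turn, a rotation vector about the tool's x, y, z in degrees. In form: grip dx dy dz rx ry rz; .... A call has 1 to 5 rows; each row shifts and turns the commanded pose from where the row before left it, along the tool's axes as they then stand; what a row does not reach is not made up. A row lasts 1/12 s, in which the tool goes at most 41.7 mm and 7.16 degrees, less where a joint would pass 70% of its speed; a pose out of reach is approached as far as the arm can. A call with a gripper value outside its range is refused whole. The fingers move at their own pace and stop on an object; "squeeze" is the grip in N (left out, the last holds). Time passes only in rows, so rows that do not move let the fingers close. It gives the time, the measured TCP pose, the force and the opening at its end, in the units of the state.
- readout.observe(): the state, without advancing time (a new reading comes with each control period).
- eyes.get_image(name): name is "scene" or "top" or "wrist"; returns the picture (400x640x3 uint8, red, green, blue); there is no depth.
- eyes.camera_model(name): a dict with "mtx" (3x3 intrinsics, pixels), "view" (4x4, takes a point from world to camera coordinates). Camera axes: x right, y up, looking along -z (the intrinsics and any distortion apply to the point x, -y, -z); pixel columns grow to the right and rows downward; lengths in m; the calibration is good to about 2 mm. A picture is of the moment at which its call begins: read the wrist's pose just before it. camera_model takes no time and is no camera call; for the wrist camera it gives the pose at the moment of the call.
- env.close_job(): hands the job in, once; it reports no verdict.
The state is a dict: "time_s": time; "q": joint angles; "qvel": joint speeds; "joint_efforts": joint torques, N m; "position": TCP position; "tool_rot": TCP orientation; "ft_force": force on the tool from outside, world axes, zero at the start; "wrist_torque": the same for the moment, N m; "grip_width": finger opening in m.
Only numpy, scipy, OpenCV 4.12 (cv2) and the standard library are available. Lean on these libraries where they do the work, as an engineer would, in place of code of your own. Each camera call takes 0.05 s, during which the arm holds its last target. There are 200 camera calls.

TASK

Build up the cooled laser mount on the heat sink, from the bottom up and in this order: the white Peltier element flat and square on the raised land in the middle, then the grey insulating frame over the two guide posts and down on the heat sink all round the Peltier, then the copper cold plate over the same posts, pocket up, flat on the Peltier, and last the laser head with its flange down inside the plate's pocket. Frame, plate and laser head may go either way round; set each part down rather than dropping it, and leave the screwdriver and the white connector cleaner where they lie.

Things in the scene. Friction and masses are not known exactly. Their poses are not given: they have to be found in the camera images.
- heat_sink: Black finned heat sink 86 x 126 mm (x, y) on a fixed bare-metal base plate 100 x 146 mm; flat top 28 mm above the bench. Origin: centre of the underside. Two upright steel guide posts, 8 mm thick with tapering tips, stand on the top at y = +45 and -45 mm and end 26 mm above it; it is clear on both x sides of the land. x: across the line of the posts, y: along it, z: up.
- land (a point): Centre of the top of the raised square bare-metal land in the middle of the heat sink, where the Peltier goes: 40 x 40 mm, standing 2 mm above the flat top, so this point is 30 mm above the bench. Same axes as the heat sink.
- peltier_mid (a point): Centre (half-way up) of the Peltier element: a square white ceramic sandwich 40 x 40 x 8 mm with rows of small metal pellets at its edges. Lies flat; may be gripped across x or y; any quarter turn is as good. x, y: along its sides, z: up.
- frame_mid (a point): Centre (half-way up) of the grey plastic frame, 60 x 116 x 6 mm (x, y, z), with a 48 x 48 mm window in its middle and two 12 mm round holes for the posts at y = +45 and -45 mm. Lies flat. In place it rests on the heat sink's flat top, posts through its holes, land and Peltier within its window, its top 4 mm below the Peltier's top.
- cold_plate_mid (a point): Centre (half-way up) of the copper cold plate, 52 x 116 x 8 mm (x, y, z), 0.3 kg, with two 12 mm round through holes for the posts at y = +45 and -45 mm and, in its upper face, a pocket 41 x 66 mm (x, y), 3 mm deep, round its centre. Lies flat, pocket up. In place it rests on the Peltier's top, posts through its holes.
- laser_mid (a point): Centre (half-way up) of the laser head, a metal box 18 mm high: flange 33 x 58 x 3 mm (x, y, z) at the bottom, on it the body 28 x 40 mm (x, y) with flat sides to grip across x, above the flange. A round receptacle sticks out to y = +32 mm, a black pin header to y = -28 mm. Stands on its flange. In place the flange lies on the pocket's floor, long side along the plate's.
- screwdriver: Precision screwdriver 14 x 145 x 14 mm (x, y, z) lying on the left; origin under its middle. To be left alone.
- cassette: White connector cleaner 64 x 118 x 37 mm, far left; origin under its middle. To be left alone.
Mind the look-alikes: they are no part of the job. There is more than one size of the part that bears frame_mid; the job needs the largest. Several things look just like the part that bears peltier_mid: the one meant starts nearest to the robot's base.

How it is judged:
By the outcome, as a careful person would: the job done as asked, in the order asked, and still so for the second after the job is handed in, with the robot touching nothing.
It also fails if it takes over 104 s, if anything falls off the work surface, if the arm or the gripper's body presses on something with over 40 N, if the wrist force passes 120 N, or if a joint passes its speed limit or range.

## Working session

There is one attempt and no reset: what is moved stays moved. The work goes in short steps, Python scripts to look and compute and a tool call to move; the robot and the scene stay as the last step left them, time stands still between calls to the robot, and variables do not carry over. Pictures are saved under pics/ and viewed, about 12 in all and at most 16, crops included, and the job is handed in when it is done.

Besides the shell and the picture viewer there is one more tool, called after "Request:" by a JSON object that holds its "api" and its "payload". arm_command: Moves the arm, as the interface text tells. Its arguments: {"type":"object","properties":{"rows":{"type":"string"},"squeeze":{"type":"number"}},"required":["rows"]}

```bash
ls; mkdir -p pics; cat > h.py <<'E'
import numpy as np, cv2
from rig import readout, eyes, env
def shot(n,f):
    m=eyes.camera_model(n); im=eyes.get_image(n); cv2.imwrite(f'pics/{f}.png',cv2.cvtColor(im,cv2.COLOR_RGB2BGR))
    np.savez(f'pics/{f}.npz',mtx=m['mtx'],view=m['view']); return im,m
def load(f):
    return cv2.imread(f'pics/{f}.png'),np.load(f'pics/{f}.npz')
def ray(m,uv,z):
    V=np.array(m['view']);R=V[:3,:3];c=-R.T@V[:3,3]
    uv=np.atleast_2d(np.array(uv,float)); out=[]
    for u,v in uv:
        d=np.linalg.inv(m['mtx'])@[u,v,1]; d=R.T@[d[0],-d[1],-d[2]]
        out.append(c+d*(z-c[2])/d[2])
    return np.array(out)
def proj(m,P):
    V=np.array(m['view']);p=(V[:3,:3]@np.atleast_2d(P).T).T+V[:3,3]; q=(np.array(m['mtx'])@(p*[1,-1,-1]).T).T
    return q[:,:2]/q[:,2:]
E
python3 - <<'E'
from h import *
for n in ['scene','top']:
    im,m=shot(n,n+'0'); print(n,{k:np.round(v,3).tolist() if not isinstance(v,str) else v for k,v in m.items()})
print(readout.observe())
E
```

```text
pics
scene {'mtx': [[455.278, 0.0, 324.754], [0.0, 455.278, 197.8], [0.0, 0.0, 1.0]], 'view': [[-0.609, -0.793, 0.021, 0.382], [0.509, -0.371, 0.777, -0.242], [-0.608, 0.484, 0.629, -0.736], [0.0, 0.0, 0.0, 1.0]]}
top {'mtx': [[417.643, 0.0, 328.309], [0.0, 417.643, 196.899], [0.0, 0.0, 1.0]], 'view': [[-0.002, -1.0, -0.016, 0.118], [0.999, -0.003, 0.042, -0.495], [-0.042, -0.016, 0.999, -1.021], [0.0, 0.0, 0.0, 1.0]]}
{'time_s': 0.1, 'q': array([-8.48705674e+01,  2.18375026e+01,  7.43788006e+01,  7.49476757e-04,
        8.38582931e+01, -1.23335228e+01]), 'qvel': array([-0.0710626 , -0.09456414, -0.21053811,  0.00077522,  0.0377284 ,
        0.06081655]), 'joint_efforts': array([ 4.17147370e-03, -4.49219978e+01, -2.31654739e+01, -1.89575212e-04,
        3.65005602e-03,  2.24950878e-05]), 'position': array([ 0.16504885, -0.52440295,  0.24777949]), 'tool_rot': array([[ 9.53911610e-01,  3.00087702e-01, -1.03448619e-04],
       [ 3.00087579e-01, -9.53910772e-01,  1.29790127e-03],
       [ 2.90803458e-04, -1.26912674e-03, -9.99999152e-01]]), 'ft_force': array([0.33062539, 0.94024095, 0.12865522]), 'wrist_torque': array([-0.03862261, -0.00899118, -0.00407854]), 'grip_width': 0.08553664350975075}
```

View pics/top0.png

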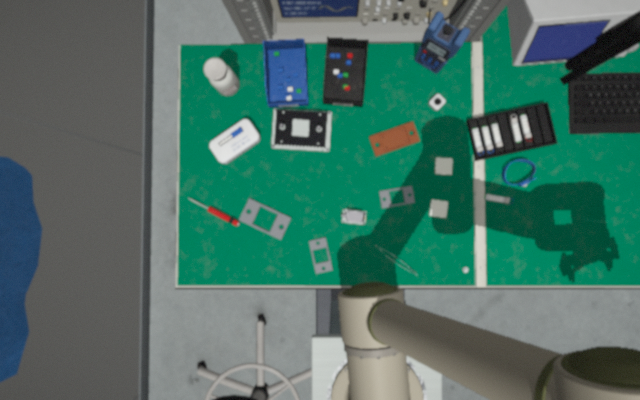

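View pics/scene0.png

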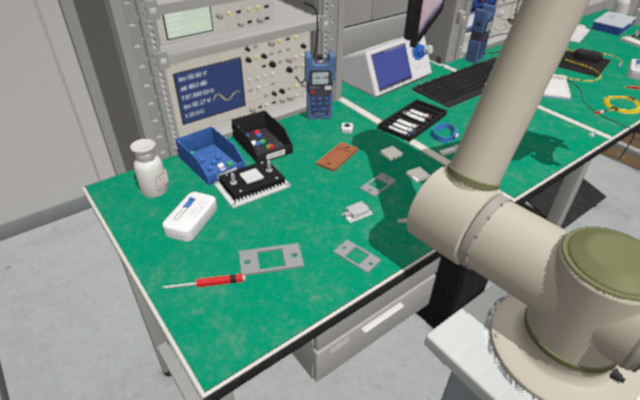

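The top view shows the heat sink (302,130), the copper plate (395,139), the large frame (265,218) with smaller frames at (397,197) and (319,256), the laser (354,216), and Peltier look-alikes at (443,166) and (439,209), with something in shadow at (562,216).

```bash
python3 - <<'E'
from h import *
im,m=load('top0')
print('base',proj(m,[[0,0,0]]))
hsv=cv2.cvtColor(im,cv2.COLOR_BGR2HSV)
mask=((hsv[...,1]<110)|(hsv[...,0]<25)|(hsv[...,0]>150)).astype(np.uint8)*255
mask[:46]=0;mask[285:]=0;mask[:,:182]=0;mask[:,:]=mask
n=cv2.findContours(mask,cv2.RETR_EXTERNAL,cv2.CHAIN_APPROX_NONE)[0]
for c in n:
    if cv2.contourArea(c)<40: continue
    r=cv2.minAreaRect(ray(m,c[:,0,:],0.006)[:,:2].astype(np.float32)*1000)
    print(np.round(cv2.minAreaRect(c)[0]),np.round(r[0]),np.round(r[1]),round(r[2],1))
cv2.imwrite('pics/mask0.png',mask)
crop=cv2.resize(im[90:290,180:580],None,fx=2,fy=2,interpolation=cv2.INTER_CUBIC)
cv2.imwrite('pics/crop0.png',crop)
E
```

```text
base [[376.57153654 399.56124328]]
[320. 255.] [352. 137.] [86. 46.] 12.5
[354. 217.] [447.  54.] [64. 39.] 81.7
[438. 208.] [ 467. -155.] [48. 47.] 81.7
[238. 211.] [462. 341.] [260.  79.] 73.6
[396. 197.] [495. -52.] [47. 85.] 9.3
[444. 166.] [ 573. -169.] [47. 47.] 89.2
[394. 138.] [641. -47.] [ 58. 121.] 18.9
[234. 141.] [637. 352.] [ 76. 127.] 34.0
[301. 127.] [670. 184.] [151. 117.] 86.1
[437. 101.] [ 734. -155.] [35. 41.] 44.8
[221.  76.] [802. 387.] [113.  64.] 44.7
[575.  90.] [ 762. -499.] [317. 219.] 89.5
[513. 164.] [ 579. -340.] [593. 213.] 1.2
[436.  55.] [ 851. -154.] [75. 46.] 89.5
[344.  75.] [803.  76.] [101. 155.] 85.3
```

View pics/crop0.png

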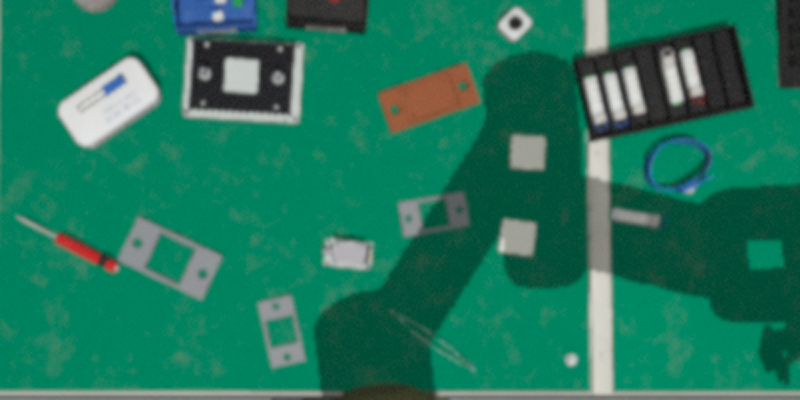

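```bash
cat >> h.py <<'E'
from scipy.spatial.transform import Rotation as Ro
def yaw(R): return np.degrees(np.arctan2(R[1,0],R[0,0]))
def plan(xyz,yawt,grip,vmax=41,start=None,tilt=True):
    """print rows to go straight from the present pose to tool-down pose xyz (m), yaw of tool x (deg)"""
    if start is None:
        s=readout.observe(); p=s['position']*1000; R=s['tool_rot']
    else: p=np.array(start[0])*1000.; R=Ro.from_euler('z',start[1],degrees=True).as_matrix()@np.diag([1,-1,-1.])
    t=np.array(xyz)*1000.; Rt=Ro.from_euler('z',yawt,degrees=True).as_matrix()@np.diag([1,-1,-1.])
    rv=np.degrees(Ro.from_matrix(R.T@Rt).as_rotvec())
    n=int(max(np.ceil(np.linalg.norm(t-p)/vmax),np.ceil(np.linalg.norm(rv)/7.1),1))
    rows=[]
    for i in range(n):
        d=np.round(R.T@((t-p)/(n-i)),1); rv=np.degrees(Ro.from_matrix(R.T@Rt).as_rotvec()); r=np.round(rv/(n-i),1)
        p=p+R@d; R=R@Ro.from_rotvec(np.radians(r)).as_matrix()
        rows.append(' '.join(f'{v:g}' for v in [grip,*(d+0.),*(r+0.)]))
    for i in range(0,n,5): print('; '.join(rows[i:i+5]))
E
python3 - <<'E'
from h import *
m=eyes.camera_model('wrist');s=readout.observe();V=np.array(m['view']);c=-V[:3,:3].T@V[:3,3]
print('cam in tool',s['tool_rot'].T@(c-s['position']),'look',s['tool_rot'].T@(-V[2,:3]), m['mtx'], [k for k in m])
plan([.43,-.15,.25],82,0)
E
```

```text
cam in tool [ 0.08247282  0.00060071 -0.12572556] look [-3.20390926e-01  5.51325785e-04  9.47285253e-01] [[332.68437973   0.         319.62023229]
 [  0.         332.68437973 196.93583492]
 [  0.           0.           1.        ]] ['mtx', 'view']
0 30.4 -23.1 -0.1 0 0 -5.4; 0 32.5 -20.2 -0.2 0 0 -5.4; 0 34.2 -17 -0.1 0 0 -5.4; 0 35.7 -13.7 -0.2 0 0 -5.4; 0 36.8 -10.3 -0.1 0 0 -5.4
0 37.6 -6.8 -0.2 0 0 -5.4; 0 38.1 -3.2 -0.1 0 0 -5.4; 0 38.2 0.3 -0.2 0 0 -5.3; 0 38 3.9 -0.1 0 0 -5.4; 0 37.5 7.4 -0.2 0 0 -5.3
0 36.7 10.9 -0.1 0 0 -5.4; 0 35.4 14.3 -0.2 0 -0.1 -5.3
```

Request:
{"api": "arm_command", "payload": {"rows": "0 30.4 -23.1 -0.1 0 0 -5.4; 0 32.5 -20.2 -0.2 0 0 -5.4; 0 34.2 -17 -0.1 0 0 -5.4; 0 35.7 -13.7 -0.2 0 0 -5.4; 0 36.8 -10.3 -0.1 0 0 -5.4"}}

```text
time_s: 0.52
position: [0.276, -0.367, 0.2488]
tool_rot: [[0.711, 0.703, -0.0], [0.703, -0.711, 0.001], [0.0, -0.001, -1.0]]
ft_force: [1.1, -0.8, -0.3]
grip_width: 0.0855
```

Request:
{"api": "arm_command", "payload": {"rows": "0 37.6 -6.8 -0.2 0 0 -5.4; 0 38.1 -3.2 -0.1 0 0 -5.4; 0 38.2 0.3 -0.2 0 0 -5.3; 0 38 3.9 -0.1 0 0 -5.4; 0 37.5 7.4 -0.2 0 0 -5.3"}}

```text
time_s: 0.93
position: [0.3864, -0.2109, 0.2498]
tool_rot: [[0.317, 0.948, -0.0], [0.948, -0.317, 0.0], [0.0, -0.0, -1.0]]
ft_force: [1.4, -0.4, -0.1]
grip_width: 0.0855
```

Request:
{"api": "arm_command", "payload": {"rows": "0 36.7 10.9 -0.1 0 0 -5.4; 0 35.4 14.3 -0.2 0 0 -5.3; 0 0 0 0 0 0 0"}}

```text
time_s: 1.18
position: [0.4321, -0.1455, 0.25]
tool_rot: [[0.129, 0.992, 0.001], [0.992, -0.129, 0.002], [0.002, 0.0, -1.0]]
ft_force: [-1.3, 0.6, -0.2]
grip_width: 0.085
```

```bash
python3 - <<'E'
from h import *
s=readout.observe();print(s['position'],yaw(s['tool_rot']),s['qvel'],s['time_s'])
shot('wrist','w1'); shot('top','top1')
a=cv2.imread('pics/w1.png');b=cv2.imread('pics/top1.png')
cv2.imwrite('pics/w1c.png',cv2.resize(np.vstack([a,b[90:290,:]]),None,fx=.97,fy=.97))
E
```

```text
[ 0.4321095  -0.14546829  0.25000108] 82.58482591872672 [-6.2184752  -0.22157368  0.92940521 -2.09854626 -0.54424459  0.4153132 ] 1.1833
```

View pics/w1c.png

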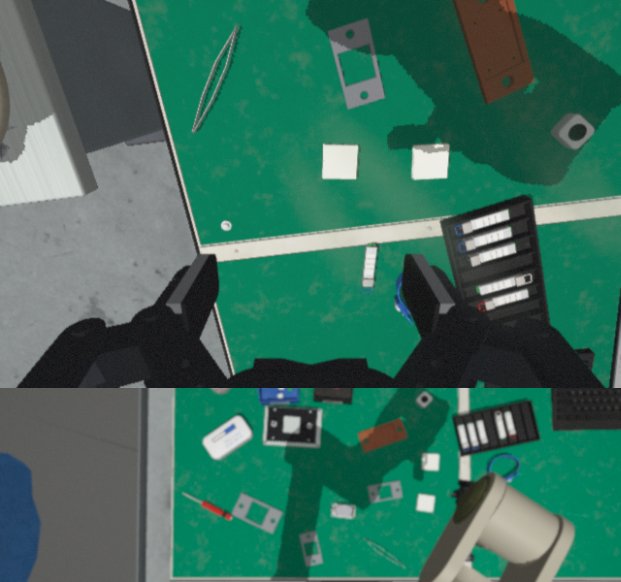

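Two Peltiers only: at about (350,166) and (443,167) in the wrist picture. The left one, nearer to the base, is the one to use.

```bash
cat >> h.py <<'E'
def rects(im,m,mask,z,amin=60):
    for c in cv2.findContours(mask.astype(np.uint8),cv2.RETR_CCOMP,cv2.CHAIN_APPROX_NONE)[0]:
        if cv2.contourArea(c)<amin: continue
        r=cv2.minAreaRect(ray(m,c[:,0,:],z)[:,:2].astype(np.float32)*1000)
        print(np.round(cv2.minAreaRect(c)[0]),'ctr',np.round(r[0],1),'size',np.round(r[1],1),'ang',round(r[2],1))
E
python3 - <<'E'
from h import *
im,m=load('w1'); hsv=cv2.cvtColor(im,cv2.COLOR_BGR2HSV)
mk=(hsv[...,1]<50)&(hsv[...,2]>170); mk[:120]=0;mk[220:]=0;mk[:,:240]=0;mk[:,500:]=0
rects(im,m,mk,.008)
s=readout.observe();print(s['position'],yaw(s['tool_rot']))
im,m=load('top1'); hsv=cv2.cvtColor(im,cv2.COLOR_BGR2HSV)
print('top');mk=(hsv[...,1]<50)&(hsv[...,2]>140); mk[:100]=0;mk[:,:270]=0;mk[230:]=0;mk[:,465:]=0
rects(im,m,mk,.03)
print('copper');mk=(hsv[...,0]<20)&(hsv[...,1]>90);mk[:100]=0;mk[200:]=0;rects(im,m,mk,.008)
print('frames');mk=(hsv[...,1]<60)&(hsv[...,2]>80);mk[:170]=0;mk[284:]=0;mk[:,:200]=0;mk[:,450:]=0;rects(im,m,mk,.006)
E
```

```text
[443. 169.] ctr [ 570.1 -170.9] size [38.3 42.1] ang 85.3
[350. 167.] ctr [ 465.7 -155.7] size [41.7 40.1] ang 81.9
[ 0.43030476 -0.14913788  0.24983855] 82.11646268350228
top
[281. 224.] ctr [430.6 232.5] size [31.6 42.2] ang 63.5
[354. 217.] ctr [446.1  55.2] size [57.2 32.6] ang 80.4
[438. 208.] ctr [ 467.  -149.3] size [43.2 42.8] ang 82.1
[408. 195.] ctr [498.8 -77.3] size [38.7 21.5] ang 7.6
[444. 166.] ctr [ 570.2 -163. ] size [41.2 41.4] ang 89.7
[300. 127.] ctr [666.2 185.3] size [39.3 39.5] ang 89.7
[329. 121.] ctr [679.7 115.2] size [11.2 47.1] ang 84.2
[276. 133.] ctr [651.  243.7] size [110.4  50.3] ang 28.9
copper
[394. 139.] ctr [640.7 -46.9] size [ 51.4 115.4] ang 18.3
frames
[320. 255.] ctr [352.  136.8] size [82.1 42.2] ang 12.1
[353. 216.] ctr [447.3  55.3] size [60.8 35. ] ang 84.2
[438. 208.] ctr [ 467.2 -155.3] size [44.8 44.8] ang 81.2
[263. 221.] ctr [435.1 279. ] size [116.5  77.5] ang 64.8
[265. 219.] ctr [442.1 275.4] size [52.3 52.1] ang 65.5
[386. 198.] ctr [491.9 -25.8] size [41.3 28.1] ang 10.8
[404. 195.] ctr [499.4 -71.1] size [43.1 43.2] ang 10.7
```

```bash
python3 - <<'E'
from h import *
plan([.4656,-.1556,.05],81.9,0)
plan([.4656,-.1556,.017],81.9,0.2,17,start=([.4656,-.1556,.05],81.9))
E
```

```text
0 -0.3 7.2 40 0 0 0; 0 -0.3 7.2 40 0 0 0.1; 0 -0.3 7.2 39.9 0 0 0; 0 -0.3 7.2 40 0 0 0.1; 0 -0.3 7.2 39.9 0 0 0
0.2 0 0 16.5 0 0 0; 0.2 0 0 16.5 0 0 0
```

Request:
{"api": "arm_command", "payload": {"rows": "0 -0.3 7.2 40 0 0 0; 0 -0.3 7.2 40 0 0 0.1; 0 -0.3 7.2 39.9 0 0 0; 0 -0.3 7.2 40 0 0 0.1; 0 -0.3 7.2 39.9 0 0 0"}}

```text
time_s: 1.7
position: [0.4649, -0.1582, 0.0486]
tool_rot: [[0.146, 0.989, 0.0], [0.989, -0.146, -0.0], [-0.0, 0.0, -1.0]]
ft_force: [1.1, -0.9, 0.0]
grip_width: 0.0856
```

Request:
{"api": "arm_command", "payload": {"rows": "0.1 0 0 11 0 0 0; 0.1 0 0 11 0 0 0; 0.1 0 0 11 0 0 0; 0.1 0 0 0 0 0 0; 0.1 0 0 0 0 0 0"}}

```text
time_s: 2.12
position: [0.4649, -0.1578, 0.0172]
tool_rot: [[0.145, 0.989, -0.001], [0.989, -0.145, 0.001], [0.0, -0.001, -1.0]]
ft_force: [1.5, -0.7, 0.1]
grip_width: 0.0765
```

Request:
{"api": "arm_command", "payload": {"rows": "1 0 0 0 0 0 0; 1 0 0 0 0 0 0; 1 0 0 0 0 0 0; 1 0 0 0 0 0 0; 1 0 0 0 0 0 0", "squeeze": 30}}

```text
time_s: 2.53
position: [0.4656, -0.1571, 0.0182]
tool_rot: [[0.143, 0.99, 0.001], [0.99, -0.143, -0.001], [-0.001, 0.001, -1.0]]
ft_force: [-1.4, -0.1, 5.4]
grip_width: 0.0387
```

```bash
python3 - <<'E'
from h import *
s=readout.observe(); y=yaw(s['tool_rot']);print(y)
plan([.64,.13,.18],88,1,start=([.466,-.157,.098],81.9))
E
```

```text
81.76914808037125
1 34.3 14.6 -9.1 0 0 -0.7; 1 34.1 15.1 -9.1 0 0 -0.7; 1 33.9 15.5 -9.1 0 0 -0.7; 1 33.7 15.9 -9.1 0 0 -0.7; 1 33.6 16.3 -9.1 0 0 -0.7
1 33.3 16.7 -9.1 0 0 -0.6; 1 33.2 17.1 -9.1 0 0 -0.7; 1 33 17.5 -9.2 0 0 -0.6; 1 32.7 17.7 -9.1 0 0 -0.7
```

Request:
{"api": "arm_command", "payload": {"rows": "1 0 0 0 0 0 0; 1 0 0 -20 0 0 0; 1 0 0 -30 0 0 0; 1 0 0 -30 0 0 0"}}

```text
time_s: 2.87
position: [0.465, -0.1566, 0.0983]
tool_rot: [[0.143, 0.99, -0.001], [0.99, -0.143, 0.001], [0.001, -0.001, -1.0]]
ft_force: [0.1, -0.7, -0.3]
grip_width: 0.0393
```

Request:
{"api": "arm_command", "payload": {"rows": "1 34.3 14.6 -9.1 0 0 -0.7; 1 34.1 15.1 -9.1 0 0 -0.7; 1 33.9 15.5 -9.1 0 0 -0.7; 1 33.7 15.9 -9.1 0 0 -0.7; 1 33.6 16.3 -9.1 0 0 -0.7"}}

```text
time_s: 3.28
position: [0.563, 0.0041, 0.1439]
tool_rot: [[0.082, 0.997, 0.001], [0.997, -0.082, -0.0], [-0.0, 0.001, -1.0]]
ft_force: [0.9, -1.3, 0.3]
grip_width: 0.0389
```

Request:
{"api": "arm_command", "payload": {"rows": "1 33.3 16.7 -9.1 0 0 -0.6; 1 33.2 17.1 -9.1 0 0 -0.7; 1 33 17.5 -9.2 0 0 -0.6; 1 32.7 17.7 -9.1 0 0 -0.7; 1 0 0 0 0 0 0"}}

```text
time_s: 3.7
position: [0.6422, 0.1351, 0.1812]
tool_rot: [[0.032, 0.999, 0.005], [0.999, -0.032, 0.002], [0.002, 0.005, -1.0]]
ft_force: [-0.1, -0.4, -0.8]
grip_width: 0.039
```

Request:
{"api": "arm_command", "payload": {"rows": "1 0 0 0 0 0 0"}}

```text
time_s: 3.78
position: [0.6402, 0.1313, 0.1795]
tool_rot: [[0.035, 0.999, 0.001], [0.999, -0.035, -0.0], [-0.0, 0.001, -1.0]]
ft_force: [0.3, -0.2, -0.4]
grip_width: 0.0388
```

```bash
python3 - <<'E'
from h import *
s=readout.observe();print(s['position'],yaw(s['tool_rot']),s['grip_width'],s['qvel'])
shot('wrist','w2')
E
```

```text
[0.64024603 0.1313388  0.17952493] 88.01625107565994 0.038811981928864314 [-2.63008023 -0.73980747  3.48429266 -0.37993778 -0.53926739 -0.48295745]
```

View pics/w2.png

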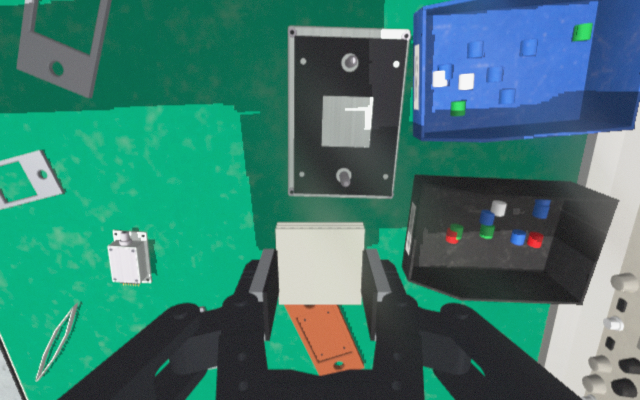

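The wrist view shows the Peltier held at (320,262), the land at (347,122) and the post tips near (350,60) and (344,177).

```bash
python3 - <<'E'
from h import *
im,m=load('w2'); hsv=cv2.cvtColor(im,cv2.COLOR_BGR2HSV)
print('land');mk=(hsv[...,2]>75); mk[:88]=0;mk[156:]=0;mk[:,:312]=0;mk[:,380:]=0
rects(im,m,mk,.03)
print('posts px');
g=cv2.cvtColor(im,cv2.COLOR_BGR2GRAY)
print('held');mk=(hsv[...,2]>150)&(hsv[...,1]<60);mk[:215]=0;mk[320:]=0;mk[:,:262]=0;mk[:,380:]=0
rects(im,m,mk,.1795-.010)
a=cv2.resize(im[45:200,285:415],None,fx=3.2,fy=3.2,interpolation=cv2.INTER_CUBIC)
b=cv2.resize(im[212:310,250:390],None,fx=3.2,fy=3.2,interpolation=cv2.INTER_CUBIC)
H=max(a.shape[0],b.shape[0]);o=np.zeros((H,a.shape[1]+b.shape[1],3),np.uint8);o[:a.shape[0],:a.shape[1]]=a;o[:b.shape[0],a.shape[1]:]=b;cv2.imwrite('pics/c2.png',o[:590,:])
E
```

```text
land
[347. 122.] ctr [664.6 182.9] size [42.4 42.3] ang 86.5
posts px
held
[320. 263.] ctr [640.6 134.1] size [43.  39.9] ang 88.0
```

View pics/c2.png

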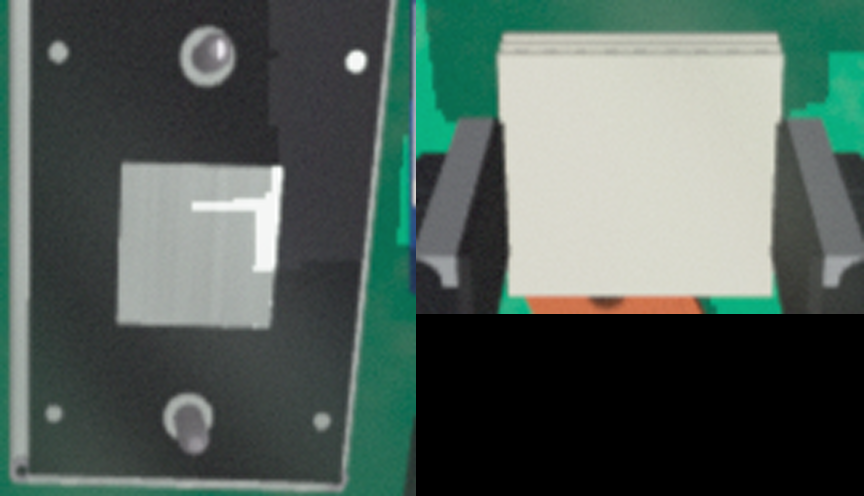

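```bash
python3 - <<'E'
from h import *
im,m=load('w2')
f=lambda P,o:np.array(P)/3.2+o-.35
L=ray(m,f([(122,163),(282,167),(270,328),(117,325)],[285,45]),.03)*1000
print('land',L.mean(0),np.linalg.norm(L-np.roll(L,1,0),axis=1)); 
def sqang(L): 
    e=np.roll(L,-1,0)-L; a=[np.degrees(np.arctan2(e[i,1],e[i,0])) for i in range(4)]; return a
print(sqang(L))
P=ray(m,f([(208,56),(188,415)],[285,45]),.028)*1000
print('posts',P.mean(0),P,np.linalg.norm(P[0]-P[1]),np.degrees(np.arctan2(*(P[0]-P[1])[[1,0]])))
for dz in (.008,.010,.012):
    H=ray(m,f(np.array([(498,53),(783,53),(773,297),(509,297)])-[416,0],[250,212]),.1795-dz)*1000
    print('held',dz,H.mean(0),np.linalg.norm(H-np.roll(H,1,0),axis=1),sqang(H))
s=readout.observe();print(s['position'],yaw(s['tool_rot']))
E
```

```text
land [664.19802433 183.40595264  30.        ] [40.25961037 39.6546267  40.09621045 39.76305227]
[np.float64(-3.3333661668456727), np.float64(-93.48091078069761), np.float64(176.90147458162704), np.float64(86.36585546709041)]
posts [664.29945735 183.86437206  28.        ] [[667.22223828 228.58225076  28.        ]
 [661.37667642 139.14649335  28.        ]] 89.62658811383332 86.26044080199438
held 0.008 [640.71259571 133.65448383 171.5       ] [39.62492912 39.04234079 39.63667471 39.3186973 ] [np.float64(-1.985489346572099), np.float64(-91.64346722333437), np.float64(177.99839484015496), np.float64(87.9570358925767)]
held 0.01 [640.67562573 132.46471011 169.5       ] [40.21754156 39.62624031 40.22946282 39.90672987] [np.float64(-1.9854893465721555), np.float64(-91.64346722333458), np.float64(177.99839484015496), np.float64(87.95703589257651)]
held 0.012 [640.63865575 131.27493639 167.5       ] [40.81015401 40.21013983 40.82225092 40.49476245] [np.float64(-1.9854893465721237), np.float64(-91.64346722333448), np.float64(177.99839484015496), np.float64(87.95703589257664)]
[0.63967633 0.13003523 0.17908085] 87.91895282657342
```

```bash
python3 - <<'E'
from h import *
plan([.6638,.1825,.09],86.4,1,start=([.64,.13,.179],87.95))
E
```

```text
1 17.8 7.3 29.7 0 0 0.5; 1 17.8 7.1 29.7 0 0 0.5; 1 17.9 7 29.6 0 0 0.5
```

Request:
{"api": "arm_command", "payload": {"rows": "1 17.8 7.3 29.7 0 0 0.5; 1 17.8 7.1 29.7 0 0 0.5; 1 17.9 7 29.6 0 0 0.5; 1 0 0 15 0 0 0; 1 0 0 10 0 0 0"}}

```text
time_s: 4.25
position: [0.6625, 0.1814, 0.0625]
tool_rot: [[0.064, 0.998, -0.005], [0.998, -0.064, -0.001], [-0.001, -0.005, -1.0]]
ft_force: [0.1, -0.9, -0.6]
grip_width: 0.0388
```

Request:
{"api": "arm_command", "payload": {"rows": "1 0 0 5 0 0 0; 1 0 0 0 0 0 0; 1 0 0 0 0 0 0; 1 0 0 0 0 0 0"}}

```text
time_s: 4.58
position: [0.6645, 0.1816, 0.062]
tool_rot: [[0.064, 0.998, 0.003], [0.998, -0.064, 0.0], [0.0, 0.003, -1.0]]
ft_force: [-0.9, 0.5, -0.6]
grip_width: 0.0391
```

```bash
python3 - <<'E'
from h import *
s=readout.observe();print(s['position'],yaw(s['tool_rot']),s['grip_width'],s['qvel'])
im,m=shot('wrist','w3')
im=cv2.imread('pics/w3.png');cv2.imwrite('pics/c3.png',cv2.resize(im[150:400,200:440],None,fx=2.4,fy=2.4,interpolation=cv2.INTER_CUBIC))
E
```

```text
[0.66447294 0.18159257 0.06201925] 86.31628356044955 0.0391369384606304 [ 0.23719766  0.01775929 -0.03719383  0.0378715  -0.11424832  0.01348326]
```

View pics/c3.png

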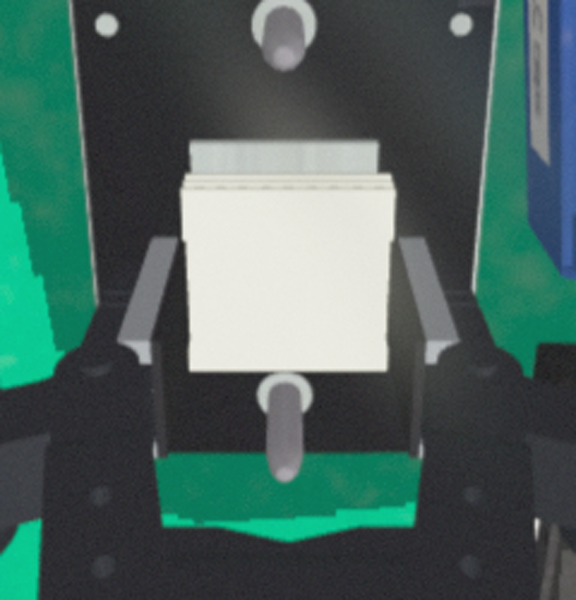

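The land's far edge is visible behind the held Peltier, at crop row 141, columns 190–378. The Peltier's top face spans rows 189–371.

```bash
python3 - <<'E'
from h import *
im,m=load('w3')
f=lambda P:np.array(P)/2.4+[200,150]-.3
L=ray(m,f([(190,141),(378,141)]),.03)*1000; print('land far edge',L, 'hs centre est', L.mean(0)[:2]-20*np.array([np.cos(np.radians(86.4)),np.sin(np.radians(86.4))]))
Q=ray(m,f([(284,24)]),.028)*1000;Q2=ray(m,f([(284,396)]),.028)*1000; print('posts',Q,Q2,(Q+Q2)/2)
for z in (.050,.052,.054):
    H=ray(m,f([(182,189),(394,189),(387,371),(190,371)]),z)*1000
    print(z,H.mean(0),np.linalg.norm(H-np.roll(H,1,0),axis=1))
E
```

```text
land far edge [[645.65881251 205.20299349  30.        ]
 [685.25018406 202.62984562  30.        ]] hs centre est [664.1986879  183.95588499]
posts [[667.05817782 228.5431765   28.        ]] [[661.12056208 137.94735447  28.        ]] [[664.08936995 183.24526549  28.        ]]
0.05 [664.86389706 181.51623162  50.        ] [40.56478688 39.88944475 40.59717809 40.2756412 ]
0.052 [664.93326102 182.70349678  52.        ] [39.97582389 39.31028711 40.00774482 39.69087634]
0.054 [665.00262499 183.89076195  54.        ] [39.38686091 38.73112946 39.41831154 39.10611148]
```

Request:
{"api": "arm_command", "payload": {"rows": "1 1.3 -0.7 5 0 0 0; 1 0 0 4 0 0 0; 1 0 0 2 0 0 0; 1 0 0 1 0 0 0; 1 0 0 1 0 0 0"}}

```text
time_s: 5.05
position: [0.663, 0.1836, 0.0482]
tool_rot: [[0.063, 0.998, -0.0], [0.998, -0.063, -0.0], [-0.0, -0.0, -1.0]]
ft_force: [-6.3, -1.3, 13.6]
grip_width: 0.0388
```

Request:
{"api": "arm_command", "payload": {"rows": "0.4 0 0 0 0 0 0; 0.4 0 0 0 0 0 0; 0.2 0 0 0 0 0 0; 0.2 0 0 0 0 0 0; 0.2 0 0 -15 0 0 0"}}

```text
time_s: 5.47
position: [0.6619, 0.1833, 0.0595]
tool_rot: [[0.064, 0.998, -0.006], [0.998, -0.064, -0.001], [-0.001, -0.005, -1.0]]
ft_force: [-0.4, -0.1, -0.8]
grip_width: 0.0682
```

Request:
{"api": "arm_command", "payload": {"rows": "0 0 0 -35 0 0 0; 0 0 0 -40 0 0 0; 0 -20 0 -40 0 0 0; 0 -30 0 0 0 0 0; 0 0 0 0 0 0 0"}}

```text
time_s: 5.88
position: [0.6611, 0.1312, 0.1774]
tool_rot: [[0.066, 0.998, 0.005], [0.998, -0.066, -0.001], [-0.001, 0.005, -1.0]]
ft_force: [-1.3, -0.2, -1.0]
grip_width: 0.0852
```

```bash
python3 - <<'E'
from h import *
s=readout.observe();print(s['time_s'],s['position'],yaw(s['tool_rot']),s['grip_width'],s['ft_force'])
shot('wrist','w4')
im=cv2.imread('pics/w4.png');cv2.imwrite('pics/c4.png',cv2.resize(im[0:220,:420],None,fx=1.9,fy=1.9,interpolation=cv2.INTER_CUBIC))
E
```

```text
5.8833 [0.66111325 0.13115656 0.17744312] 86.19367824755432 0.08517307208897801 [-1.28810732 -0.17935327 -0.96131537]
```

View pics/c4.png

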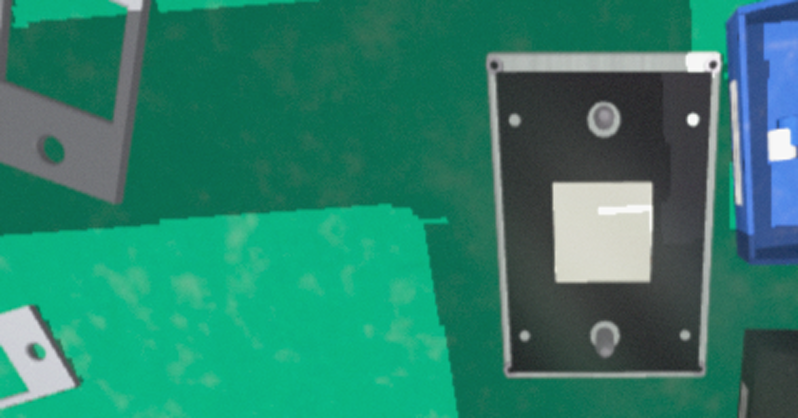

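```bash
python3 - <<'E'
from h import *
im,m=load('w4')
f=lambda P:np.array(P)/1.9-.25
H=ray(m,f([(553,183),(652,182),(651,282),(555,282)]),.038)*1000; e=H[1]-H[0]+H[2]-H[3]
print(H.mean(0),np.linalg.norm(H-np.roll(H,1,0),axis=1),np.degrees(np.arctan2(e[1],e[0])))
Q=ray(m,f([(603,119),(605,336)]),.028)*1000;print(Q,Q.mean(0))
plan([.44,.272,.2],65.5,0,start=([.6615,.132,.1785],86.3))
E
```

```text
[663.63582578 184.44946367  38.        ] [39.98055117 39.74782407 40.40018187 40.50439077] -3.5452147644201504
[[666.7474134  228.67537047  28.        ]
 [661.43600059 138.09473135  28.        ]] [664.09170699 183.38505091  28.        ]
0 17.9 -32.9 -3.1 0 0 3; 0 16.2 -33.8 -3.1 0 0 3; 0 14.4 -34.5 -3.1 0 0 3; 0 12.5 -35.3 -3.1 0 0 2.9; 0 10.8 -35.8 -3 0 0 3
0 8.9 -36.4 -3.1 0 0 2.9; 0 7 -36.7 -3 0 0 3
```

Request:
{"api": "arm_command", "payload": {"rows": "0 17.9 -32.9 -3.1 0 0 3; 0 16.2 -33.8 -3.1 0 0 3; 0 14.4 -34.5 -3.1 0 0 3; 0 12.5 -35.3 -3.1 0 0 2.9; 0 10.8 -35.8 -3 0 0 3"}}

```text
time_s: 6.35
position: [0.4999, 0.236, 0.1894]
tool_rot: [[0.32, 0.947, -0.001], [0.947, -0.32, 0.0], [-0.0, -0.001, -1.0]]
ft_force: [1.1, 0.6, -0.6]
grip_width: 0.0856
```

Request:
{"api": "arm_command", "payload": {"rows": "0 8.9 -36.4 -3.1 0 0 2.9; 0 7 -36.7 -3 0 0 3; 0 0 0 0 0 0 0; 0 0 0 0 0 0 0"}}

```text
time_s: 6.68
position: [0.4371, 0.2761, 0.1961]
tool_rot: [[0.411, 0.912, -0.0], [0.912, -0.411, 0.0], [-0.0, -0.0, -1.0]]
ft_force: [0.7, -0.4, -0.0]
grip_width: 0.0856
```

```bash
python3 - <<'E'
from h import *
s=readout.observe();print(s['time_s'],s['position'],yaw(s['tool_rot']),s['grip_width'])
shot('wrist','w5')
im,m=load('w5');hsv=cv2.cvtColor(im,cv2.COLOR_BGR2HSV)
mk=(hsv[...,1]<70)&(hsv[...,2]>60);mk[280:]=0
rects(im,m,mk,.006,150)
E
```

```text
6.6833 [0.43714961 0.27610856 0.19614192] 65.75235708091174 0.08562642058258686
[435. 271.] ctr [507.  124.7] size [11.9 32.8] ang 10.3
[  7. 252.] ctr [ 97.4 330.8] size [66.8 14.5] ang 48.6
[325. 169.] ctr [441.2 274.5] size [116.6  59.9] ang 64.9
[324. 172.] ctr [441.7 274.8] size [49.6 49. ] ang 64.8
[637. 106.] ctr [729.1 214.2] size [ 9.8 50.7] ang 1.7
[575. 156.] ctr [668.3 178.8] size [157.4 112.5] ang 86.3
[507.  36.] ctr [630.4 321.4] size [ 56.3 138.3] ang 65.8
[ 68. 156.] ctr [248.  377.1] size [268.4 204.2] ang 65.8
[ 93. 173.] ctr [234.7 365.2] size [23.1 20.8] ang 79.4
[118. 146.] ctr [273.4 362.6] size [264.4   6.2] ang 90.0
```

View pics/w5.png

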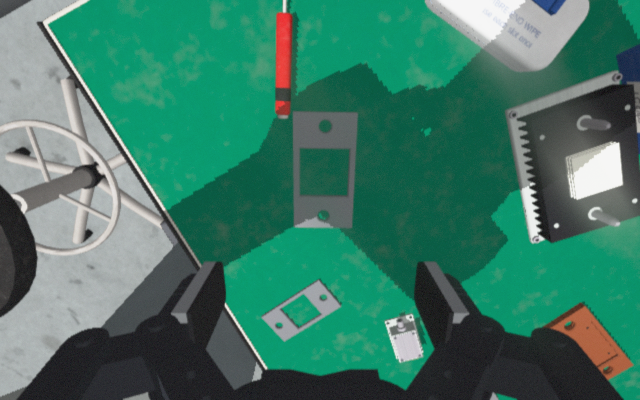

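```bash
python3 - <<'E'
from h import *
for i in range(1):
    s=readout.observe();print(s['position'],yaw(s['tool_rot']),s['qvel'])
plan([.4414,.2746,.05],64.9,0)
E
```

```text
[0.43833941 0.2754033  0.1959519 ] 65.67646744817746 [-1.9266518   1.02058149 -0.84528289 -0.18133131  0.1431117  -0.26894424]
0 0.1 0.8 36.5 0 0 0.2; 0 0.1 0.8 36.5 0 0 0.2; 0 0.2 0.8 36.5 0 0 0.2; 0 0.2 0.7 36.5 0 0 0.2
```

Request:
{"api": "arm_command", "payload": {"rows": "0 0.2 0.8 36.5 0 0 0.2; 0 0.2 0.8 36.5 0 0 0.2; 0 0.2 0.8 36.5 0 0 0.2; 0 0.2 0.8 20 0 0 0.2; 0 0 0 0 0 0 0"}}

```text
time_s: 7.15
position: [0.4409, 0.2728, 0.0622]
tool_rot: [[0.428, 0.904, -0.008], [0.904, -0.428, -0.003], [-0.006, -0.006, -1.0]]
ft_force: [-0.9, -0.9, -1.1]
grip_width: 0.0852
```

Request:
{"api": "arm_command", "payload": {"rows": "0 0 0 0 0 0 0"}}

```text
time_s: 7.23
position: [0.4425, 0.2737, 0.066]
tool_rot: [[0.427, 0.904, -0.002], [0.904, -0.427, -0.001], [-0.001, -0.001, -1.0]]
ft_force: [0.2, 0.4, 0.4]
grip_width: 0.0854
```

Request:
{"api": "arm_command", "payload": {"rows": "0 0.3 -0.7 25 0 0 -0.2; 0 0 0 15 0 0 0; 0 0 0 8 0 0 0; 0 0 0 2.5 0 0 0; 0.1 0 0 0 0 0 0"}}

```text
time_s: 7.65
position: [0.4421, 0.2748, 0.0168]
tool_rot: [[0.423, 0.906, 0.001], [0.906, -0.423, 0.0], [0.001, 0.001, -1.0]]
ft_force: [-0.4, 0.2, -0.5]
grip_width: 0.0773
```

Request:
{"api": "arm_command", "payload": {"rows": "1 0 0 0 0 0 0; 1 0 0 0 0 0 0; 1 0 0 0 0 0 0; 1 0 0 0 0 0 0; 1 0 0 0 0 0 0", "squeeze": 30}}

```text
time_s: 8.07
position: [0.4421, 0.275, 0.0178]
tool_rot: [[0.423, 0.906, 0.003], [0.906, -0.423, 0.001], [0.002, 0.002, -1.0]]
ft_force: [-1.5, -0.6, 8.6]
grip_width: 0.0571
```

Request:
{"api": "arm_command", "payload": {"rows": "1 0 0 0 0 0 0; 1 0 0 0 0 0 0"}}

```text
time_s: 8.23
position: [0.4421, 0.275, 0.0178]
tool_rot: [[0.423, 0.906, 0.003], [0.906, -0.423, 0.001], [0.002, 0.002, -1.0]]
ft_force: [-1.6, -0.6, 8.0]
grip_width: 0.0573
```

```bash
python3 - <<'E'
from h import *
shot('wrist','w6')
im=cv2.imread('pics/w6.png');cv2.imwrite('pics/c6.png',im[80:400,100:540])
E
```

```text
(no output)
```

View pics/c6.png

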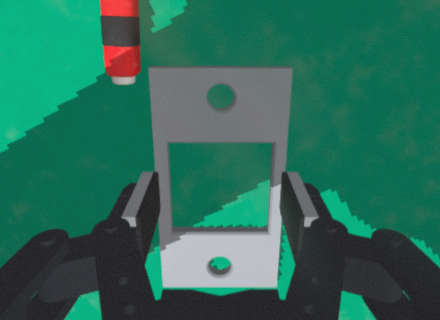

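```bash
python3 - <<'E'
from h import *
im,m=load('w4')
for z in (0,.03,.05): print(z,ray(m,np.array([(730,15),(737,183),(745,260)])/1.9,z)[:,:2].round(3).tolist())
plan([.6641,.1833,.14],86.3,1,start=([.442,.275,.0978],65))
E
```

```text
0 [[0.724, 0.267], [0.727, 0.199], [0.73, 0.163]]
0.03 [[0.718, 0.262], [0.721, 0.2], [0.724, 0.168]]
0.05 [[0.714, 0.258], [0.717, 0.201], [0.72, 0.171]]
1 1.8 40 -7 0 0 -3.5; 1 -0.7 40 -7 0 0 -3.6; 1 -3.2 39.9 -7 0 0 -3.5; 1 -5.6 39.7 -7.1 0 0 -3.6; 1 -8 39.2 -7.1 0 0 -3.5
1 -10.5 38.7 -7 0 0 -3.6
```

Request:
{"api": "arm_command", "payload": {"rows": "1 0 0 -5 0 0 0; 1 0 0 -20 0 0 0; 1 0 0 -30 0 0 0; 1 0 0 -25 0 0 0", "squeeze": 40}}

```text
time_s: 8.62
position: [0.4414, 0.2748, 0.0982]
tool_rot: [[0.423, 0.906, 0.001], [0.906, -0.423, 0.0], [0.001, 0.001, -1.0]]
ft_force: [0.2, 0.4, -0.0]
grip_width: 0.0095
```

Request:
{"api": "arm_command", "payload": {"rows": "0 0 0 -40 0 0 0; 0 0 0 -40 0 0 0; 0 0 0 -15 0 0 0; 0 0 0 0 0 0 0; 0 0 0 0 0 0 0"}}

```text
time_s: 9.03
position: [0.4413, 0.2747, 0.1921]
tool_rot: [[0.423, 0.906, 0.002], [0.906, -0.423, 0.001], [0.002, 0.002, -1.0]]
ft_force: [-0.8, -0.6, -0.9]
grip_width: 0.0695
```

```bash
python3 - <<'E'
from h import *
s=readout.observe();print(s['time_s'],s['position'],yaw(s['tool_rot']),s['grip_width'])
shot('wrist','w7')
im,m=load('w7');hsv=cv2.cvtColor(im,cv2.COLOR_BGR2HSV)
mk=(hsv[...,1]<70)&(hsv[...,2]>60);mk[280:]=0;mk[:80]=0;mk[:,:230]=0;mk[:,460:]=0
rects(im,m,mk,.006,150)
plan([.4414,.2746,.06],64.9,0)
E
```

```text
9.0333 [0.44128845 0.27473569 0.19207709] 64.96561614465149 0.06954197589865771
[414. 268.] ctr [489.5 138.5] size [12.2 38.3] ang 5.3
[352. 172.] ctr [469.  260.9] size [116.6  59.8] ang 65.3
[351. 173.] ctr [469.1 261.7] size [48.9 49.4] ang 65.3
0 0.1 0.1 32.7 0 0 0; 0 0.1 0.1 32.7 0 0 0; 0 0 0.1 32.7 0 0 0; 0 0.1 0.2 32.7 0 0 0.1
```

Request:
{"api": "arm_command", "payload": {"rows": "0 -0.2 10.3 32 0 0 0; 0 -0.2 10.3 32 0 0 -0.1; 0 -0.1 10.3 32 0 0 -0.1; 0 0 0 30 0 0 0; 0 0 0 20 0 0 0"}}

```text
time_s: 9.5
position: [0.4675, 0.2603, 0.0409]
tool_rot: [[0.421, 0.907, -0.006], [0.907, -0.421, -0.002], [-0.004, -0.005, -1.0]]
ft_force: [0.3, -1.1, -0.0]
grip_width: 0.0853
```

Request:
{"api": "arm_command", "payload": {"rows": "0 0 0 16 0 0 0; 0 0 0 10 0 0 0; 0 0 0 5 0 0 0; 0 0 0 1 0 0 0; 0 0 0 0 0 0 0"}}

```text
time_s: 9.92
position: [0.4692, 0.2613, 0.0132]
tool_rot: [[0.42, 0.908, -0.0], [0.908, -0.42, 0.0], [-0.0, -0.0, -1.0]]
ft_force: [0.9, 0.4, -0.0]
grip_width: 0.0855
```

Request:
{"api": "arm_command", "payload": {"rows": "0.2 0 0 0 0 0 0; 0.35 0 0 0 0 0 0; 1 0 0 0 0 0 0; 1 0 0 0 0 0 0; 1 0 0 0 0 0 0", "squeeze": 30}}

```text
time_s: 10.33
position: [0.4695, 0.2614, 0.0142]
tool_rot: [[0.42, 0.908, 0.002], [0.908, -0.42, 0.0], [0.001, 0.001, -1.0]]
ft_force: [-0.7, -0.7, 5.9]
grip_width: 0.0584
```

Request:
{"api": "arm_command", "payload": {"rows": "1 0 0 0 0 0 0; 1 0 0 -3 0 0 0; 1 0 0 -5 0 0 0; 1 0 0 0 0 0 0"}}

```text
time_s: 10.67
position: [0.4696, 0.2614, 0.0223]
tool_rot: [[0.42, 0.908, 0.002], [0.908, -0.42, 0.001], [0.001, 0.001, -1.0]]
ft_force: [0.2, 0.4, 0.2]
grip_width: 0.0581
```

```bash
python3 - <<'E'
from h import *
plan([.6641,.1833,.15],86.3,1,start=([.4695,.2614,.0923],65.2))
E
```

```text
1 1.8 34.9 -9.6 0 0 -3.5; 1 -0.3 34.9 -9.6 0 0 -3.5; 1 -2.5 34.9 -9.6 0 0 -3.5; 1 -4.6 34.6 -9.6 0 0 -3.5; 1 -6.7 34.3 -9.7 0 0 -3.5
1 -8.8 33.9 -9.6 0 0 -3.6
```

Request:
{"api": "arm_command", "payload": {"rows": "1 0 0 -15 0 0 0; 1 0 0 -25 0 0 0; 1 0 0 -30 0 0 0"}}

```text
time_s: 10.92
position: [0.4683, 0.2609, 0.091]
tool_rot: [[0.42, 0.907, -0.003], [0.907, -0.42, -0.001], [-0.002, -0.002, -1.0]]
ft_force: [-0.1, -0.6, -1.0]
grip_width: 0.0584
```

Request:
{"api": "arm_command", "payload": {"rows": "1 1.8 34.9 -9.6 0 0 -3.5; 1 -0.3 34.9 -9.6 0 0 -3.5; 1 -2.5 34.9 -9.6 0 0 -3.5; 1 -4.6 34.6 -9.6 0 0 -3.5; 1 -6.7 34.3 -9.7 0 0 -3.5"}}

```text
time_s: 11.33
position: [0.6324, 0.1953, 0.14]
tool_rot: [[0.125, 0.992, 0.0], [0.992, -0.125, 0.0], [0.0, 0.0, -1.0]]
ft_force: [0.6, 0.3, -0.8]
grip_width: 0.0591
```

Request:
{"api": "arm_command", "payload": {"rows": "1 -8.8 33.9 -9.6 0 0 -3.6; 1 0 0 0 0 0 0; 1 0 0 0 0 0 0; 1 0 0 0 0 0 0"}}

```text
time_s: 11.67
position: [0.6629, 0.1832, 0.1482]
tool_rot: [[0.066, 0.998, -0.002], [0.998, -0.066, 0.0], [-0.0, -0.002, -1.0]]
ft_force: [0.2, -0.5, -0.2]
grip_width: 0.0584
```

```bash
python3 - <<'E'
from h import *
s=readout.observe();print(s['time_s'],s['position'],yaw(s['tool_rot']),s['grip_width'],s['qvel'])
shot('wrist','w8')
im=cv2.imread('pics/w8.png');cv2.imwrite('pics/c8.png',cv2.resize(im[120:400,200:460],None,fx=2.1,fy=2.1,interpolation=cv2.INTER_CUBIC))
E
```

```text
11.6667 [0.66294703 0.18320373 0.14820271] 86.23341579169697 0.05836886746023327 [ 0.87326003 -0.68512664  1.15299325  0.00513056 -0.03190914  0.02997398]
```

View pics/c8.png

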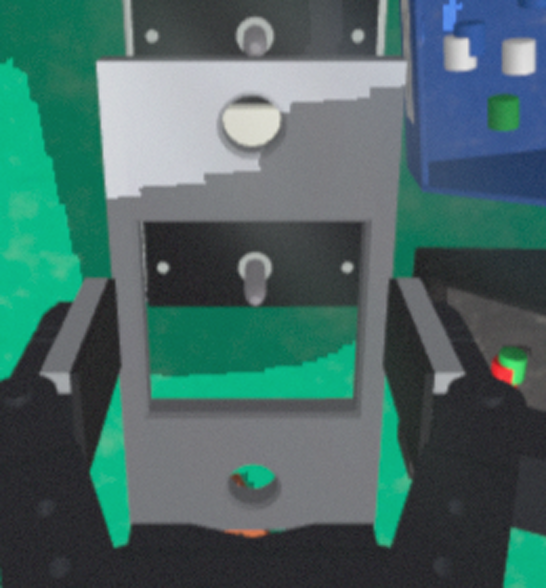

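The frame is held flat, with its holes at crop (252,122) and (254,483). Both posts are visible, with bases at (255,36) and (255,268).

```bash
python3 - <<'E'
from h import *
im,m=load('w8')
f=lambda P:np.array(P)/2.1+[200,120]-.27
for z in (.138,.140,.142):
    H=ray(m,f([(97,62),(407,62),(375,524),(130,524)]),z)*1000
    h=ray(m,f([(252,123),(254,484)]),z)*1000
    print(z,H.mean(0)[:2],np.linalg.norm(H-np.roll(H,1,0),axis=1).round(1),'holes',h.mean(0)[:2],np.linalg.norm(h[0]-h[1]),np.degrees(np.arctan2(*(h[0]-h[1])[[1,0]])))
Q=ray(m,f([(255,36),(255,268)]),.028)*1000;print(Q,Q.mean(0),np.linalg.norm(Q[0]-Q[1]),np.degrees(np.arctan2(*(Q[0]-Q[1])[[1,0]])))
s=readout.observe();print(s['position'],yaw(s['tool_rot']))
E
```

```text
0.138 [663.22432743 181.84605061] [115.9  60.7 115.9  61. ] holes [663.41789642 181.87594185] 91.04203216711372 86.5699816475964
0.14 [663.30574367 183.0686845 ] [114.2  59.8 114.1  60.1] holes [663.4964644  183.09813591] 89.70239955861967 86.56998164759638
0.142 [663.38715991 184.29131839] [112.5  58.9 112.4  59.2] holes [663.57503238 184.32032996] 88.36276695012559 86.5699816475964
[[667.13009197 228.30466686  28.        ]
 [661.36153289 138.05973875  28.        ]] [664.24581243 183.18220281  28.        ] 90.42910662119078 86.342564108313
[0.66264702 0.18353261 0.14833712] 86.2721407672711
```

Request:
{"api": "arm_command", "payload": {"rows": "1 0.3 0.9 30 0 0 0.2; 1 0 0 25 0 0 0; 1 0 0 15 0 0 0; 1 0 0 0 0 0 0; 1 0 0 0 0 0 0"}}

```text
time_s: 12.13
position: [0.6637, 0.1839, 0.0787]
tool_rot: [[0.068, 0.998, -0.002], [0.998, -0.068, -0.0], [-0.0, -0.002, -1.0]]
ft_force: [0.4, 0.3, 0.1]
grip_width: 0.0591
```

Request:
{"api": "arm_command", "payload": {"rows": "1 0 0 6 0 0 0; 1 0 0 6 0 0 0; 1 0 0 6 0 0 0; 1 0 0 0 0 0 0"}}

```text
time_s: 12.47
position: [0.6641, 0.1833, 0.0597]
tool_rot: [[0.069, 0.998, -0.002], [0.998, -0.069, -0.0], [-0.0, -0.002, -1.0]]
ft_force: [0.7, 0.5, -0.4]
grip_width: 0.0588
```

Request:
{"api": "arm_command", "payload": {"rows": "1 0 0 6 0 0 0; 1 0 0 5 0 0 0; 1 0 0 4 0 0 0; 1 0 0 1.5 0 0 0; 1 0 0 0 0 0 0"}}

```text
time_s: 12.88
position: [0.6644, 0.1832, 0.0437]
tool_rot: [[0.069, 0.998, -0.001], [0.998, -0.069, -0.0], [-0.0, -0.001, -1.0]]
ft_force: [0.0, -0.2, -0.4]
grip_width: 0.0588
```

Request:
{"api": "arm_command", "payload": {"rows": "1 0 0 1 0 0 0; 1 0 0 1 0 0 0; 1 0 0 0 0 0 0"}}

```text
time_s: 13.13
position: [0.6647, 0.1833, 0.0424]
tool_rot: [[0.069, 0.998, 0.0], [0.998, -0.069, 0.0], [0.0, 0.0, -1.0]]
ft_force: [-0.2, 0.4, -0.7]
grip_width: 0.0588
```

Request:
{"api": "arm_command", "payload": {"rows": "1 0 0 0.8 0 0 0; 1 0 0 0.8 0 0 0; 1 0 0 0 0 0 0"}}

```text
time_s: 13.38
position: [0.6648, 0.1833, 0.0423]
tool_rot: [[0.069, 0.998, 0.001], [0.998, -0.069, 0.0], [0.0, 0.001, -1.0]]
ft_force: [-3.2, -1.0, 8.4]
grip_width: 0.0585
```

Request:
{"api": "arm_command", "payload": {"rows": "0.25 0 0 0 0 0 0; 0.2 0 0 0 0 0 0; 0.2 0 0 0 0 0 0; 0.2 0 0 -5 0 0 0; 0.2 0 0 -10 0 0 0"}}

```text
time_s: 13.8
position: [0.664, 0.1832, 0.0549]
tool_rot: [[0.069, 0.998, -0.003], [0.998, -0.069, -0.0], [-0.0, -0.003, -1.0]]
ft_force: [-0.7, -0.7, -0.6]
grip_width: 0.068
```

Request:
{"api": "arm_command", "payload": {"rows": "0.2 0 0 -35 0 0 0; 0 0 0 -40 0 0 0; 0 -30 0 -25 0 0 0; 0 -25 0 0 0 0 0; 0 0 0 0 0 0 0"}}

```text
time_s: 14.22
position: [0.6616, 0.1246, 0.1589]
tool_rot: [[0.072, 0.997, 0.005], [0.997, -0.072, -0.001], [-0.001, 0.005, -1.0]]
ft_force: [0.0, 0.5, -0.7]
grip_width: 0.0851
```

```bash
python3 - <<'E'
from h import *
s=readout.observe();print(s['time_s'],s['position'],yaw(s['tool_rot']),s['grip_width'],s['ft_force'])
shot('wrist','w9')
im=cv2.imread('pics/w9.png');cv2.imwrite('pics/c9.png',cv2.resize(im[0:220,220:460],None,fx=2.5,fy=2.5,interpolation=cv2.INTER_CUBIC))
plan([.6407,-.0469,.2],108.3,0)
E
```

```text
14.2167 [0.66164037 0.12462219 0.15886952] 85.87584492697816 0.08507960888912665 [ 0.02970729  0.48127681 -0.7035133 ]
0 -34.9 -1.6 -8.5 0 0 -4.5; 0 -34.6 -4.3 -8.5 0 0 -4.5; 0 -34.2 -7 -8.5 0 0 -4.5; 0 -33.6 -9.7 -8.5 0.1 0 -4.4; 0 -32.7 -12.2 -8.5 0 0 -4.5
```

View pics/c9.png

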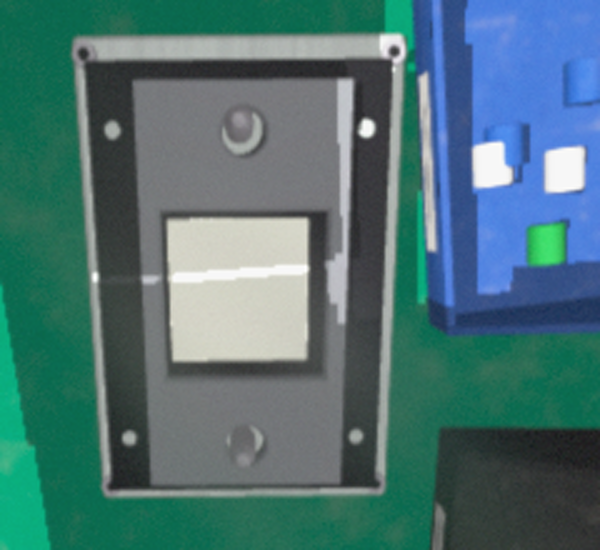

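The frame is down over both posts, round the Peltier (crop cols 168–308, rows 217–362). I'll check the Peltier's position while moving on to the plate.

Request:
{"api": "arm_command", "payload": {"rows": "0 -34.9 -1.6 -8.5 0 0 -4.5; 0 -34.6 -4.3 -8.5 0 0 -4.5; 0 -34.2 -7 -8.5 0 0 -4.5; 0 -33.6 -9.7 -8.5 0 0 -4.5; 0 -32.7 -12.2 -8.5 0 0 -4.5"}}

```text
time_s: 14.68
position: [0.6407, -0.0456, 0.1985]
tool_rot: [[-0.323, 0.946, -0.001], [0.946, 0.323, 0.0], [0.001, -0.0, -1.0]]
ft_force: [0.9, -0.8, -0.1]
grip_width: 0.0854
```

Request:
{"api": "arm_command", "payload": {"rows": "0 0 0 0 0 0 0; 0 0 0 0 0 0 0; 0 0 0 0 0 0 0"}}

```text
time_s: 14.93
position: [0.641, -0.044, 0.1979]
tool_rot: [[-0.318, 0.948, -0.001], [0.948, 0.318, 0.001], [0.001, -0.0, -1.0]]
ft_force: [1.3, -0.3, 0.1]
grip_width: 0.0854
```

```bash
python3 - <<'E'
from h import *
im,m=load('w9')
f=lambda P:np.array(P)/2.5+[220,0]-.3
H=ray(m,f([(168,219),(308,216),(308,361),(172,363)]),.038)*1000; e=H[1]-H[0]+H[2]-H[3]
print('pelt',H.mean(0),np.linalg.norm(H-np.roll(H,1,0),axis=1),np.degrees(np.arctan2(e[1],e[0])))
W=ray(m,f([(133,81),(353,79),(340,485),(150,487)]),.034)*1000;print('frame',W.mean(0),np.linalg.norm(W-np.roll(W,1,0),axis=1))
s=readout.observe();print(s['time_s'],s['position'],yaw(s['tool_rot']),s['grip_width'])
shot('wrist','w10')
im,m=load('w10');hsv=cv2.cvtColor(im,cv2.COLOR_BGR2HSV)
mk=((hsv[...,0]<20)&(hsv[...,1]>90)).astype(np.uint8);mk[300:]=0
rects(im,m,mk,.008,400)
E
```

```text
pelt [663.69220686 184.45044889  38.        ] [40.64083241 39.40417163 40.88988235 40.41684674] -3.1248845926640962
frame [664.98023447 182.0414263   34.        ] [116.40547921  59.89178589 116.36922471  60.27587638]
14.9333 [ 0.64104856 -0.04400842  0.19785941] 108.53623449734599 0.08540757005456862
[316. 173.] ctr [639.7 -47.9] size [ 51.6 115.5] ang 19.2
```

Request:
{"api": "arm_command", "payload": {"rows": "0 -1.6 -1.2 40 0 0 -0.4; 0 -1.7 -1.3 40 0 0 -0.3; 0 0 0 35 0 0 0; 0 0 0 25 0 0 0; 0 0 0 15 0 0 0"}}

```text
time_s: 15.4
position: [0.6383, -0.0467, 0.0393]
tool_rot: [[-0.331, 0.944, -0.006], [0.944, 0.331, 0.002], [0.003, -0.005, -1.0]]
ft_force: [-0.3, -0.2, -0.2]
grip_width: 0.0852
```

Request:
{"api": "arm_command", "payload": {"rows": "0 0 0 12 0 0 0; 0 0 0 8 0 0 0; 0 0 0 4 0 0 0; 0 0 0 0 0 0 0; 0 0 0 0 0 0 0"}}

```text
time_s: 15.82
position: [0.6402, -0.0488, 0.02]
tool_rot: [[-0.33, 0.944, 0.001], [0.944, 0.33, -0.0], [-0.001, 0.001, -1.0]]
ft_force: [0.4, -0.3, 0.2]
grip_width: 0.0852
```

Request:
{"api": "arm_command", "payload": {"rows": "0.1 0 0 3 0 0 0; 0.2 0 0 1.8 0 0 0; 0.25 0 0 0 0 0 0; 0.25 0 0 0 0 0 0; 0.3 0 0 0 0 0 0"}}

```text
time_s: 16.23
position: [0.6398, -0.049, 0.0146]
tool_rot: [[-0.33, 0.944, 0.0], [0.944, 0.33, -0.0], [-0.0, 0.0, -1.0]]
ft_force: [-0.7, -0.0, 1.2]
grip_width: 0.06
```

Request:
{"api": "arm_command", "payload": {"rows": "1 0 0 0 0 0 0; 1 0 0 0 0 0 0; 1 0 0 0 0 0 0; 1 0 0 0 0 0 0; 1 0 0 0 0 0 0", "squeeze": 50}}

```text
time_s: 16.65
position: [0.6401, -0.049, 0.015]
tool_rot: [[-0.33, 0.944, 0.001], [0.944, 0.33, -0.0], [-0.001, 0.001, -1.0]]
ft_force: [0.6, 0.5, 5.2]
grip_width: 0.0504
```

Request:
{"api": "arm_command", "payload": {"rows": "1 0 0 -3 0 0 0; 1 0 0 -6 0 0 0; 1 0 0 0 0 0 0"}}

```text
time_s: 16.9
position: [0.6398, -0.0491, 0.024]
tool_rot: [[-0.33, 0.944, 0.0], [0.944, 0.33, -0.0], [-0.0, 0.0, -1.0]]
ft_force: [1.1, 0.1, -3.8]
grip_width: 0.0503
```

```bash
python3 - <<'E'
from h import *
plan([.6641,.1833,.15],86.35,1,start=([.6398,-.0491,.084],109.2))
E
```

```text
1 35.2 16.6 -11 0 0 3.8; 1 36.3 14.2 -11 0 0 3.8; 1 37.1 11.7 -11 0 0 3.8; 1 37.8 9.3 -11 0 0 3.8; 1 38.4 6.7 -11 0 0 3.8
1 38.7 4.2 -11 0 0 3.9
```

Request:
{"api": "arm_command", "payload": {"rows": "1 0 0 -15 0 0 0; 1 0 0 -25 0 0 0; 1 0 0 -20 0 0 0"}}

```text
time_s: 17.15
position: [0.6395, -0.049, 0.084]
tool_rot: [[-0.33, 0.944, -0.001], [0.944, 0.33, 0.0], [0.001, -0.001, -1.0]]
ft_force: [0.3, 0.3, -3.1]
grip_width: 0.0499
```

Request:
{"api": "arm_command", "payload": {"rows": "1 35.2 16.6 -11 0 0 3.8; 1 36.3 14.2 -11 0 0 3.8; 1 37.1 11.7 -11 0 0 3.8; 1 37.8 9.3 -11 0 0 3.8; 1 38.4 6.7 -11 0 0 3.8"}}

```text
time_s: 17.57
position: [0.6594, 0.1464, 0.1386]
tool_rot: [[-0.001, 1.0, -0.001], [1.0, 0.001, -0.0], [-0.0, -0.001, -1.0]]
ft_force: [1.6, 0.2, -4.1]
grip_width: 0.0502
```

Request:
{"api": "arm_command", "payload": {"rows": "1 38.7 4.2 -11 0 0 3.9; 1 0 0 0 0 0 0; 1 0 0 0 0 0 0; 1 0 0 0 0 0 0"}}

```text
time_s: 17.9
position: [0.6634, 0.1832, 0.1486]
tool_rot: [[0.063, 0.998, -0.002], [0.998, -0.063, -0.001], [-0.001, -0.002, -1.0]]
ft_force: [0.6, -0.3, -3.8]
grip_width: 0.0502
```

```bash
python3 - <<'E'
from h import *
s=readout.observe();print(s['time_s'],s['position'],yaw(s['tool_rot']),s['grip_width'],s['qvel'])
shot('wrist','w11')
im=cv2.imread('pics/w11.png');cv2.imwrite('pics/c11.png',cv2.resize(im[120:400,200:460],None,fx=2.1,fy=2.1,interpolation=cv2.INTER_CUBIC))
E
```

```text
17.9 [0.66338892 0.18320773 0.14860637] 86.40496480598458 0.05020919518819649 [-1.72781489 -0.00925606  0.51070043  0.07051699 -0.06966589  0.12786609]
```

View pics/c11.png

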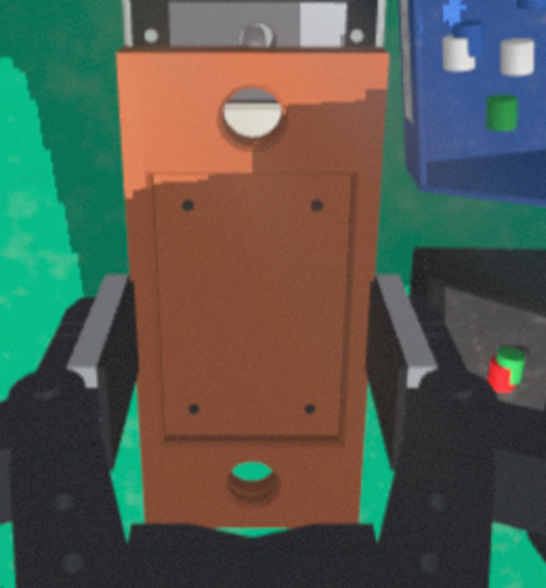

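The plate is held flat, pocket up, with its holes at crop (252,115) and (252,481).

```bash
python3 - <<'E'
from h import *
im,m=load('w11')
f=lambda P:np.array(P)/2.1+[200,120]-.27
for z in (.1396,.1416):
    H=ray(m,f([(118,53),(388,53),(360,526),(145,526)]),z)*1000
    h=ray(m,f([(252,115),(252.5,481)]),z)*1000
    print(z,H.mean(0)[:2],np.linalg.norm(H-np.roll(H,1,0),axis=1).round(1),'holes',h.mean(0)[:2],np.linalg.norm(h[0]-h[1]),np.degrees(np.arctan2(*(h[0]-h[1])[[1,0]])))
Q=ray(m,f([(255,36)]),.028)*1000;print('post',Q)
s=readout.observe();print(s['position'],yaw(s['tool_rot']))
E
```

```text
0.1396 [663.85649731 183.11075938] [117.4  52.2 117.3  53.2] holes [663.81296122 183.88084861] 91.03831684393361 86.51143762785843
0.1416 [663.93210348 184.32739099] [115.6  51.4 115.6  52.4] holes [663.8892138  185.08604612] 89.68660237194406 86.51143762785841
post [[667.45180038 228.1990401   28.        ]]
[0.66352384 0.18246952 0.14854624] 86.336531466026
```

Request:
{"api": "arm_command", "payload": {"rows": "1 -1 0.3 30 0 0 0; 1 0 0 25 0 0 0; 1 0 0 12 0 0 0; 1 0 0 0 0 0 0; 1 0 0 0 0 0 0"}}

```text
time_s: 18.37
position: [0.6643, 0.1816, 0.0825]
tool_rot: [[0.064, 0.998, -0.001], [0.998, -0.064, -0.0], [-0.0, -0.001, -1.0]]
ft_force: [-0.0, 0.5, -2.9]
grip_width: 0.0506
```

Request:
{"api": "arm_command", "payload": {"rows": "1 0 0 6 0 0 0; 1 0 0 6 0 0 0; 1 0 0 6 0 0 0; 1 0 0 4 0 0 0; 1 0 0 0 0 0 0"}}

```text
time_s: 18.78
position: [0.6636, 0.1824, 0.0593]
tool_rot: [[0.063, 0.998, -0.002], [0.998, -0.063, -0.0], [-0.0, -0.002, -1.0]]
ft_force: [0.5, -0.4, -4.1]
grip_width: 0.0503
```

Request:
{"api": "arm_command", "payload": {"rows": "1 0 0 3 0 0 0; 1 0 0 2 0 0 0; 1 0 0 1 0 0 0; 1 0 0 0 0 0 0; 1 0 0 0 0 0 0"}}

```text
time_s: 19.2
position: [0.6641, 0.1824, 0.0545]
tool_rot: [[0.063, 0.998, 0.0], [0.998, -0.063, 0.0], [0.0, 0.0, -1.0]]
ft_force: [-0.2, -0.7, -3.8]
grip_width: 0.0504
```

Request:
{"api": "arm_command", "payload": {"rows": "1 0 0 0.7 0 0 0; 1 0 0 0 0 0 0"}}

```text
time_s: 19.37
position: [0.6641, 0.1824, 0.0537]
tool_rot: [[0.063, 0.998, 0.0], [0.998, -0.063, -0.0], [-0.0, 0.0, -1.0]]
ft_force: [-0.3, -0.4, -3.9]
grip_width: 0.0502
```

Request:
{"api": "arm_command", "payload": {"rows": "1 0 0 0.5 0 0 0; 1 0 0 0.5 0 0 0; 1 0 0 0 0 0 0"}}

```text
time_s: 19.62
position: [0.6641, 0.1824, 0.0531]
tool_rot: [[0.063, 0.998, 0.0], [0.998, -0.063, 0.0], [0.0, 0.0, -1.0]]
ft_force: [-0.6, -0.1, -0.1]
grip_width: 0.0504
```

Request:
{"api": "arm_command", "payload": {"rows": "1 0 0 0.4 0 0 0; 0.35 0 0 0 0 0 0; 0.28 0 0 0 0 0 0; 0.25 0 0 0 0 0 0; 0.25 0 0 -6 0 0 0"}}

```text
time_s: 20.03
position: [0.6636, 0.1823, 0.0574]
tool_rot: [[0.063, 0.998, -0.002], [0.998, -0.063, -0.0], [-0.0, -0.002, -1.0]]
ft_force: [-0.4, 0.4, -0.6]
grip_width: 0.0638
```

Request:
{"api": "arm_command", "payload": {"rows": "0.2 0 0 -35 0 0 0; 0 0 0 -40 0 0 0; 0 -30 0 -25 0 0 0; 0 -25 0 0 0 0 0; 0 0 0 0 0 0 0"}}

```text
time_s: 20.45
position: [0.6614, 0.1237, 0.161]
tool_rot: [[0.067, 0.998, 0.004], [0.998, -0.067, -0.001], [-0.001, 0.004, -1.0]]
ft_force: [0.1, -0.4, -1.1]
grip_width: 0.0851
```

```bash
python3 - <<'E'
from h import *
s=readout.observe();print(s['time_s'],s['position'],yaw(s['tool_rot']),s['grip_width'],s['ft_force'])
shot('wrist','w12')
im=cv2.imread('pics/w12.png');cv2.imwrite('pics/c12.png',cv2.resize(im[0:250,40:460],None,fx=1.9,fy=1.9,interpolation=cv2.INTER_CUBIC))
plan([.447,.055,.2],80.4,0)
E
```

```text
20.45 [0.66136555 0.12370688 0.16100641] 86.17508525305881 0.08510969832163767 [ 0.13396999 -0.41714225 -1.13120925]
0 -14.1 -34.8 -6.8 0 0 1; 0 -14.7 -34.5 -6.8 0 0 1; 0 -15.3 -34.3 -6.8 0 0 1; 0 -15.9 -34 -6.8 0 0 0.9; 0 -16.4 -33.7 -6.8 0.1 0 1
0 -17 -33.4 -6.7 0 0 0.9
```

View pics/c12.png

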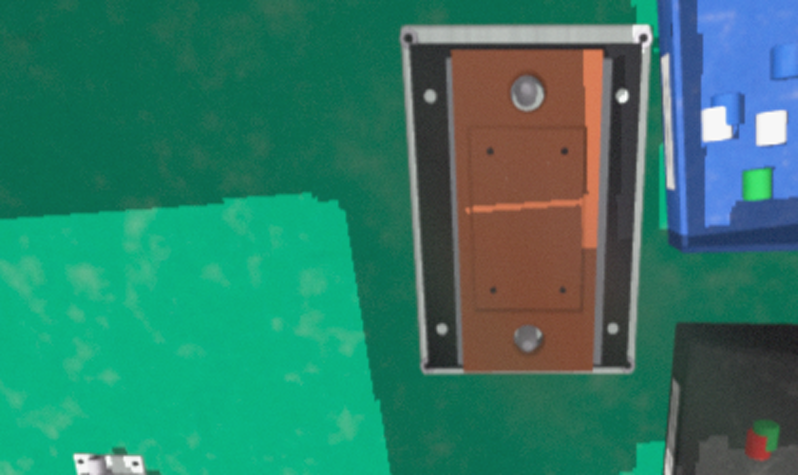

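Request:
{"api": "arm_command", "payload": {"rows": "0 -14.1 -34.8 -6.8 0 0 1; 0 -14.7 -34.5 -6.8 0 0 1; 0 -15.3 -34.3 -6.8 0 0 1; 0 -15.9 -34 -6.8 0 0 1; 0 -16.4 -33.7 -6.8 0 0 1"}}

```text
time_s: 20.92
position: [0.4806, 0.0686, 0.1921]
tool_rot: [[0.15, 0.989, -0.001], [0.989, -0.15, 0.0], [0.0, -0.001, -1.0]]
ft_force: [0.6, -0.1, -0.3]
grip_width: 0.0854
```

Request:
{"api": "arm_command", "payload": {"rows": "0 -17 -33.4 -6.7 0 0 1; 0 0 0 0 0 0 0; 0 0 0 0 0 0 0; 0 0 0 0 0 0 0"}}

```text
time_s: 21.25
position: [0.4476, 0.0568, 0.1992]
tool_rot: [[0.167, 0.986, 0.001], [0.986, -0.167, 0.0], [0.0, 0.001, -1.0]]
ft_force: [0.0, 0.8, 0.2]
grip_width: 0.0855
```

```bash
python3 - <<'E'
from h import *
s=readout.observe();print(s['time_s'],s['position'],yaw(s['tool_rot']),s['grip_width'])
shot('wrist','w13')
im,m=load('w13');hsv=cv2.cvtColor(im,cv2.COLOR_BGR2HSV)
print('expected px',proj(m,[[.447,.055,.01]]))
mk=((hsv[...,1]<60)&(hsv[...,2]>60)).astype(np.uint8);mk[260:]=0;mk[:80]=0;mk[:,:240]=0;mk[:,400:]=0
rects(im,m,mk,.003,150);rects(im,m,mk,.018,150)
cv2.imwrite('pics/c13.png',cv2.resize(im[110:250,250:390],None,fx=4,fy=4,interpolation=cv2.INTER_CUBIC))
E
```

```text
21.25 [0.4476352  0.05683311 0.19915223] 80.38220383276439 0.08545232382075961
expected px [[318.74442834 174.93379622]]
[374. 246.] ctr [492.4 -35.5] size [42.5 46.1] ang 9.5
[318. 174.] ctr [446.3  53.5] size [59.7 33. ] ang 83.9
[246. 101.] ctr [391.7 133.9] size [28.7 11.2] ang 76.0
[374. 246.] ctr [491.  -27.5] size [40.5 44. ] ang 9.5
[318. 174.] ctr [447.   57.4] size [56.9 31.5] ang 83.9
[246. 101.] ctr [395. 134.] size [27.4 10.7] ang 76.0
```

View pics/c13.png

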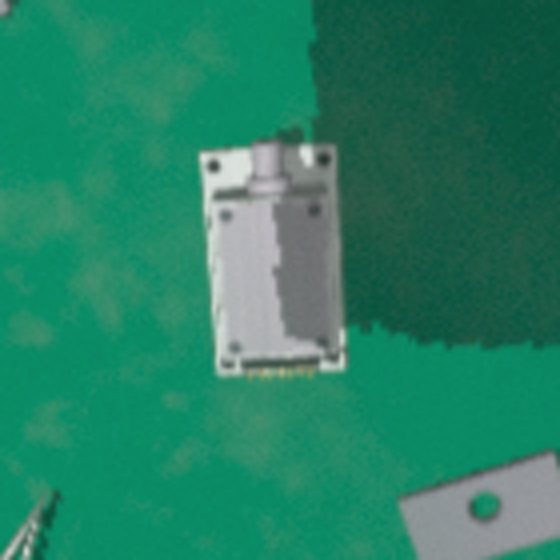

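The laser stands at crop (275,260), receptacle up (+y). Its flange corners are about (200,152), (337,146), (344,370) and (218,374).

```bash
python3 - <<'E'
from h import *
im,m=load('w13')
H=ray(m,np.array([(200,152),(337,146),(344,370),(218,374)])/4+[250,110]-.4,.003)*1000
e=H[0]-H[3]+H[1]-H[2];a=np.degrees(np.arctan2(e[1],e[0]))
print(H.mean(0),np.linalg.norm(H-np.roll(H,1,0),axis=1),a)
plan([H.mean(0)[0]/1000,H.mean(0)[1]/1000,.06],a,0)
E
```

```text
[446.16355646  52.66040478   3.        ] [57.45453282 33.32529515 57.78425537 32.3807323 ] 83.44523528073123
0 -1.1 -0.3 34.7 0 0 -0.8; 0 -1.1 -0.3 34.7 0 0 -0.7; 0 -1.1 -0.3 34.7 0 0 -0.8; 0 -1.1 -0.3 34.8 0 0 -0.7
```

Request:
{"api": "arm_command", "payload": {"rows": "0 -1.1 -0.3 34.7 0 0 -0.8; 0 -1.1 -0.3 34.7 0 0 -0.7; 0 -1.1 -0.3 34.7 0 0 -0.8; 0 -1.1 -0.3 30 0 0 -0.7; 0 0 0 15 0 0 0"}}

```text
time_s: 21.72
position: [0.4446, 0.0527, 0.0463]
tool_rot: [[0.114, 0.993, -0.005], [0.993, -0.114, 0.001], [0.0, -0.005, -1.0]]
ft_force: [0.0, -0.5, 0.5]
grip_width: 0.0854
```

Request:
{"api": "arm_command", "payload": {"rows": "0 0 0 12 0 0 0; 0.1 0 0 8 0 0 0; 0.2 0 0 4 0 0 0; 0.3 0 0 0 0 0 0; 0.4 0 0 0 0 0 0"}}

```text
time_s: 22.13
position: [0.4456, 0.0524, 0.0261]
tool_rot: [[0.115, 0.993, 0.0], [0.993, -0.115, -0.0], [0.0, 0.0, -1.0]]
ft_force: [0.4, 0.5, -0.2]
grip_width: 0.0513
```

Request:
{"api": "arm_command", "payload": {"rows": "0.5 0 0 3.5 0 0 0; 1 0 0 0 0 0 0; 1 0 0 0 0 0 0; 1 0 0 0 0 0 0; 1 0 0 0 0 0 0", "squeeze": 35}}

```text
time_s: 22.55
position: [0.4453, 0.0523, 0.0228]
tool_rot: [[0.116, 0.993, 0.001], [0.993, -0.116, -0.0], [-0.0, 0.001, -1.0]]
ft_force: [-0.3, 1.1, 4.3]
grip_width: 0.0271
```

Request:
{"api": "arm_command", "payload": {"rows": "1 0 0 0 0 0 0; 1 0 0 0 0 0 0"}}

```text
time_s: 22.72
position: [0.4453, 0.0523, 0.0228]
tool_rot: [[0.116, 0.993, 0.001], [0.993, -0.116, -0.0], [0.0, 0.001, -1.0]]
ft_force: [-0.6, 0.0, 6.3]
grip_width: 0.0274
```

Request:
{"api": "arm_command", "payload": {"rows": "1 0 0 -3 0 0 0; 1 0 0 -6 0 0 0; 1 0 0 0 0 0 0"}}

```text
time_s: 22.97
position: [0.4455, 0.0523, 0.0322]
tool_rot: [[0.115, 0.993, 0.001], [0.993, -0.115, -0.0], [-0.0, 0.001, -1.0]]
ft_force: [0.3, -0.6, -0.5]
grip_width: 0.0274
```

```bash
python3 - <<'E'
from h import *
im,m=load('w12')
f=lambda P:np.array(P)/1.9+[40,0]-.25
for C in ([(451,50),(604,50),(594,370),(463,371)],[(470,127),(587,127),(582,309),(475,312)]):
    H=ray(m,f(C),.046)*1000; e=H[0]-H[3]+H[1]-H[2]
    print(H.mean(0),np.linalg.norm(H-np.roll(H,1,0),axis=1),np.degrees(np.arctan2(e[1],e[0])))
plan([.6641,.1833,.15],86.35,1,start=([.4455,.0523,.0922],83.4))
E
```

```text
[664.78155451 183.47594271  46.        ] [115.78597555  52.3836309  115.48022676  52.56064158] 86.26808648742094
[664.94299839 183.46707847  46.        ] [67.05292007 41.52133177 65.91544317 41.60957385] 86.0879465041876
1 22.2 28.9 -8.3 0 0 -0.4; 1 22 29 -8.2 0 0 -0.4; 1 21.8 29.2 -8.3 0 0 -0.4; 1 21.6 29.3 -8.2 0 0 -0.4; 1 21.3 29.5 -8.3 0 0 -0.5
1 21.1 29.7 -8.2 0 0 -0.4; 1 20.9 29.8 -8.3 0 0 -0.5
```

Request:
{"api": "arm_command", "payload": {"rows": "1 0 0 -15 0 0 0; 1 0 0 -25 0 0 0; 1 0 0 -20 0 0 0"}}

```text
time_s: 23.22
position: [0.445, 0.0523, 0.0924]
tool_rot: [[0.116, 0.993, -0.001], [0.993, -0.116, 0.0], [0.0, -0.001, -1.0]]
ft_force: [0.8, 0.3, -1.0]
grip_width: 0.0271
```

Request:
{"api": "arm_command", "payload": {"rows": "1 22.2 28.9 -8.3 0 0 -0.4; 1 22 29 -8.2 0 0 -0.4; 1 21.8 29.2 -8.3 0 0 -0.4; 1 21.6 29.3 -8.2 0 0 -0.4; 1 21.3 29.5 -8.3 0 0 -0.5"}}

```text
time_s: 23.63
position: [0.6024, 0.1469, 0.1332]
tool_rot: [[0.079, 0.997, -0.0], [0.997, -0.079, -0.0], [-0.0, -0.0, -1.0]]
ft_force: [0.2, -0.4, -1.4]
grip_width: 0.0274
```

Request:
{"api": "arm_command", "payload": {"rows": "1 21.1 29.7 -8.2 0 0 -0.4; 1 20.9 29.8 -8.3 0 0 -0.5; 1 0 0 25 0 0 0; 1 0 0 20 0 0 0; 1 0 0 10 0 0 0"}}

```text
time_s: 24.05
position: [0.6629, 0.1834, 0.091]
tool_rot: [[0.063, 0.998, -0.004], [0.998, -0.063, -0.0], [-0.001, -0.004, -1.0]]
ft_force: [-0.4, -0.2, -2.1]
grip_width: 0.0267
```

Request:
{"api": "arm_command", "payload": {"rows": "1 0 0 0 0 0 0; 1 0 0 0 0 0 0"}}

```text
time_s: 24.22
position: [0.6637, 0.183, 0.0944]
tool_rot: [[0.064, 0.998, -0.001], [0.998, -0.064, -0.0], [-0.0, -0.001, -1.0]]
ft_force: [-0.4, -0.1, -0.4]
grip_width: 0.0272
```

```bash
python3 - <<'E'
from h import *
s=readout.observe();print(s['time_s'],s['position'],yaw(s['tool_rot']),s['grip_width'],s['qvel'])
shot('wrist','w14')
im=cv2.imread('pics/w14.png');cv2.imwrite('pics/c14.png',cv2.resize(im[150:400,190:450],None,fx=2.2,fy=2.2,interpolation=cv2.INTER_CUBIC))
E
```

```text
24.2167 [0.66367728 0.18299486 0.09435216] 86.34955175305569 0.027232929825005497 [-0.04705846 -1.59724077 -1.44873332 -0.04726092  0.06192708 -0.05421463]
```

View pics/c14.png

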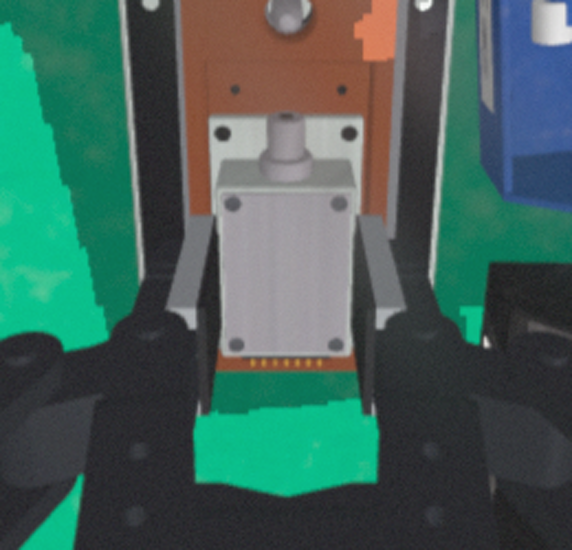

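The laser hangs over the plate. The flange's far edge is at crop row 116 (cols 208–364), and the pocket's far edge at row 62 (cols 206–371).

```bash
python3 - <<'E'
from h import *
im,m=load('w14')
f=lambda P:np.array(P)/2.2+[190,150]-.27
u=np.array([np.cos(np.radians(86.3)),np.sin(np.radians(86.3)),0])
A=ray(m,f([(208,116),(364,116)]),.0746)*1000;B=ray(m,f([(206,62),(371,62)]),.046)*1000
print('flange',A.mean(0)-29*u,np.linalg.norm(A[0]-A[1]));print('pocket',B.mean(0)-33*u,np.linalg.norm(B[0]-B[1]))
E
```

```text
flange [664.01912818 183.93254035  74.6       ] 32.922409827632826
pocket [664.61526071 183.79739741  46.        ] 40.645904228365936
```

Request:
{"api": "arm_command", "payload": {"rows": "1 -0.1 0.7 10 0 0 0; 1 0 0 8 0 0 0; 1 0 0 5 0 0 0; 1 0 0 2 0 0 0; 1 0 0 0 0 0 0"}}

```text
time_s: 24.68
position: [0.6643, 0.1829, 0.0684]
tool_rot: [[0.064, 0.998, -0.001], [0.998, -0.064, -0.0], [-0.0, -0.001, -1.0]]
ft_force: [-0.4, -0.7, -1.6]
grip_width: 0.0273
```

Request:
{"api": "arm_command", "payload": {"rows": "1 0 0 1 0 0 0; 1 0 0 0 0 0 0"}}

```text
time_s: 24.85
position: [0.6647, 0.183, 0.0684]
tool_rot: [[0.063, 0.998, 0.0], [0.998, -0.063, 0.0], [0.0, 0.0, -1.0]]
ft_force: [0.4, 0.8, -1.3]
grip_width: 0.0271
```

Request:
{"api": "arm_command", "payload": {"rows": "1 0 0 1 0 0 0; 1 0 0 0.7 0 0 0; 1 0 0 0 0 0 0"}}

```text
time_s: 25.1
position: [0.6645, 0.183, 0.0665]
tool_rot: [[0.063, 0.998, -0.0], [0.998, -0.063, -0.0], [-0.0, -0.0, -1.0]]
ft_force: [0.0, -0.7, -0.4]
grip_width: 0.0271
```

Request:
{"api": "arm_command", "payload": {"rows": "1 0 0 0.6 0 0 0; 1 0 0 0 0 0 0"}}

```text
time_s: 25.27
position: [0.6646, 0.183, 0.0659]
tool_rot: [[0.063, 0.998, 0.0], [0.998, -0.063, 0.0], [0.0, 0.0, -1.0]]
ft_force: [-0.6, -0.0, -1.3]
grip_width: 0.027
```

Request:
{"api": "arm_command", "payload": {"rows": "1 0 0 0.5 0 0 0; 1 0 0 0.5 0 0 0; 1 0 0 0 0 0 0"}}

```text
time_s: 25.52
position: [0.6646, 0.1831, 0.0659]
tool_rot: [[0.063, 0.998, 0.001], [0.998, -0.063, 0.0], [0.0, 0.001, -1.0]]
ft_force: [-3.2, -0.8, 5.7]
grip_width: 0.027
```

Contact at the expected height (0.0659 m). Release and withdraw.

Request:
{"api": "arm_command", "payload": {"rows": "0.6 0 0 0 0 0 0; 0.5 0 0 0 0 0 0; 0.4 0 0 0 0 0 0; 0.4 0 0 -3 0 0 0; 0.4 0 0 -10 0 0 0"}}

```text
time_s: 25.93
position: [0.6639, 0.1829, 0.0767]
tool_rot: [[0.063, 0.998, -0.003], [0.998, -0.063, -0.0], [-0.0, -0.003, -1.0]]
ft_force: [0.2, -0.1, 0.3]
grip_width: 0.051
```

Request:
{"api": "arm_command", "payload": {"rows": "0.4 0 0 -30 0 0 0; 0 0 0 -40 0 0 0; 0 -30 0 -20 0 0 0; 0 -25 0 0 0 0 0; 0 0 0 0 0 0 0"}}

```text
time_s: 26.35
position: [0.6618, 0.1244, 0.1708]
tool_rot: [[0.067, 0.998, 0.004], [0.998, -0.067, -0.001], [-0.001, 0.004, -1.0]]
ft_force: [0.5, 0.1, -0.5]
grip_width: 0.0854
```

```bash
python3 - <<'E'
from h import *
s=readout.observe();print(s['time_s'],s['position'],s['grip_width'],s['ft_force'])
shot('wrist','w15')
im=cv2.imread('pics/w15.png');cv2.imwrite('pics/c15.png',cv2.resize(im[0:230,220:460],None,fx=2.5,fy=2.5,interpolation=cv2.INTER_CUBIC))
E
```

```text
26.35 [0.66176822 0.12436881 0.1707747 ] 0.08542248155495986 [ 0.51951062  0.07944624 -0.53570987]
```

```bash
python3 - <<'E'
from h import *
im,m=load('w15');hsv=cv2.cvtColor(im,cv2.COLOR_BGR2HSV)
c=((hsv[...,0]<20)&(hsv[...,1]>90)).astype(np.uint8);c[240:]=0;c[:,:260]=0;c[:,420:]=0
print('plate (z46) outer + hole round laser');rects(im,m,c,.046,150)
box=cv2.boundingRect(c);print(box)
l=((hsv[...,1]<50)&(hsv[...,2]>70)).astype(np.uint8);k=np.zeros_like(l);x,y,w,h=box;k[y+22:y+h-22,x+8:x+w-8]=1
print('laser z46');rects(im,m,l*k,.046,100)
shot('top','top2')
for n in('top0','top2'):
    im,m=load(n);hsv=cv2.cvtColor(im,cv2.COLOR_BGR2HSV)
    r=((hsv[...,0]<8)|(hsv[...,0]>172))&(hsv[...,1]>150)&(hsv[...,2]>80);r=r.astype(np.uint8);r[:180]=0;r[:,260:]=0
    print(n);rects(im,m,r,.007,20)
E
```

```text
plate (z46) outer + hole round laser
[317. 110.] ctr [664.6 184. ] size [115.4  52. ] ang 86.1
[317. 175.] ctr [661.5 139.3] size [12.3 12.4] ang 40.5
[317. 112.] ctr [665.1 185.1] size [63.6 35.3] ang 86.6
[317.  51.] ctr [667.6 227.8] size [12.7 12.5] ang 86.2
(279, 29, 77, 163)
laser z46
[317. 112.] ctr [665.1 185.3] size [60.7 33.1] ang 86.5
[317.  56.] ctr [667.4 224.9] size [ 5.8 11.1] ang 86.2
top0
[219. 214.] ctr [454.5 388.6] size [58.3 12.2] ang 63.5
top2
[219. 214.] ctr [454.5 388.6] size [58.3 12.2] ang 63.5
```

```bash
python3 - <<'E'
from h import *
print(env.close_job())
E
```

```text
the job is handed in; nothing more can be done
None
```

The cooled laser mount is built and handed in, finished at about 26 s on the robot's clock. The Peltier, frame, plate and laser head went on the heat sink in the order asked.

**What the checks showed**
- **Peltier:** it sits about 1 mm off the land's centre in y. It turned less than 1° against the heat sink and did not move when the frame went on.
- **Frame:** it went over both posts without force and touched down at the expected height. It lies round the Peltier, about 1.5 mm off the heat sink's centre.
- **Plate:** pocket up on the Peltier, with its centre within about 1 mm of the heat sink's centre. It measured 115 x 52 mm at its expected height, which fits it lying flat.
- **Laser head:** it touched down where the pocket floor should be (gripper at 65.9 mm against 65.8 mm expected). It is in line with the plate to about 0.5°. Its outline centre is about 1 mm from the plate's, within the 4 mm of play.
- **Other items:** the screwdriver did not move. The connector cleaner was not touched, but I did not measure it again.

**What went wrong or disagreed**
- **First frame grip:** I set the fingers too high, so they slid over the frame's top and pushed it about 3 cm across the bench. I measured it again and the second grip held.
- **Final picture:** I had used up the 16 picture views, so the last check of the finished stack was by colour masks and measured outlines only.

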